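# Refit the washed parts of a drinks machine's powder module

### The arm

A 6-joint arm with a two-finger parallel gripper is mounted at the origin on the work surface. World frame = base frame: x ahead of the robot, y to its left, z up, the work surface at z = 0. Lengths are in mm, angles in degrees, forces in N, time in s.
With the tool pointing down it reaches from about 350 to 850 mm from the base axis. Payload 8.1 kg.
Tool frame: the origin (TCP) lies on the mounting face of the last link; the fingertips stand 173 mm ahead of it and the grasp point (between the pads) lies 155 mm ahead of it; z points along the fingers, y is the direction in which the jaws open and shut (so a half turn about z gives the same grasp; the last joint's range is limited). The gripper opens to 85 mm and grips with 20 to 120 N. Pads are 22 mm wide; open, the fingers measure 114 mm over their backs; the gripper's body (76 mm by 85 mm) begins 54 mm behind the grasp point. The pads swing forward as they close: fully open they stand 13 mm farther back than shut.
Start: joints at [-72.559, 7.471, 85.268, -0, 87.261, -4.893], TCP at [228.022, -554.989, 404.692] pointing down, gripper open.
Joint ranges: [-169.43, 169.43], [-51.17, 129.36], [1.28, 143.12], [-76.62, 256.62], [0, 156.53], [-152.29, 152.29]. Speed limits (degrees/s): [136.94, 136.94, 159.86, 180, 180, 180].

### API

Orientations are given as [roll, pitch, yaw] about the fixed x, y, z axes, in that order (R = Rz(yaw) Ry(pitch) Rx(roll)).
In Python, from bench import * gives the robot as it stands.
- The arm moves only by the shell command python3 -m jog 'ROWS' [FORCE]. ROWS is JSON, a list of rows, each an object of numbers: "tx", "ty", "tz": the shift along the tool's x, y, z as a fraction of full scale; "ax", "ay", "az": the turn, a rotation vector about the tool's x, y, z as a fraction of full scale; "hand": the opening, from 0 (shut) to 1 (fully open). A call has 1 to 5 rows; each row is the pose to reach, as a shift and turn from the pose commanded when the call began, along the tool's axes at that moment; what a row does not reach only later rows make up. Full scale, the value 1, is 150 mm for a shift and 45 degrees for a turn. A row lasts 1/12 s, in which the tool goes at most 41.7 mm and 7.16 degrees, less where a joint would pass 70% of its speed; a pose out of reach is approached as far as the arm can. A call with a number of a shift or a turn outside -1 to 1 is refused whole. A call with a gripper value outside its range is refused whole. The fingers move at their own pace and stop on an object; FORCE is the grip in N (left out, the last holds). Time passes only in rows, so rows that repeat a pose let the fingers close. It gives the time, the measured TCP pose, the force and the opening at its end, in the units of the state.
- sense(): the state, without advancing time (a new reading comes with each control period).
- snapshot(name): name is "side" or "top" or "wrist"; returns a dict with "pixels" (480x640x3 uint8, red, green, blue), "z_map" (480x640 float32, mm along the optical axis (not along the pixel's ray), 0 where there is no reading), "intrinsics" (3x3 intrinsics, pixels), "R" (3x3) and "t" (3): a world point X has camera coordinates R X + t. Camera axes: x right, y down, z forward; pixel columns grow to the right and rows downward; lengths in mm; the calibration is good to about 2 mm. A picture is of the moment at which its call begins.
- hand_in(): hands the job in, once; it reports no verdict.
The state is a dict: "time": time; "joint_pos": joint angles; "qd": joint speeds; "joint_efforts": joint torques, N m; "tool_pos": TCP position; "tcp_rot": TCP orientation; "ft_force": force on the tool from outside, world axes, zero at the start; "wrist_torque": the same for the moment, N m; "finger_gap": finger opening in mm.
Only numpy, scipy, OpenCV 4.12 (cv2) and the standard library are available. Lean on these libraries where they do the work, as an engineer would, in place of code of your own. Each camera call takes 0.05 s, during which the arm holds its last target.

### The job

Put the washed parts back on the drinks machine's powder module: seat the mixing bowl in its round holder and the hood on top of the bowl, and stand the wide canister in the middle bay, the low one with the square knob in the bay to its left and the tall slim one in the bay to its right, left and right as the robot sees them. Each canister stands flat on the deck, square within its bay, with its spout out over the front edge where the bowl hangs, and the hood sits level on the bowl. Leave the steel beaker standing where it is.

Things in the scene. Friction and masses are not known exactly. Their poses are not given: they have to be found in the camera images.
- bowl_center (a point): Mixing bowl, black, round, open, 72 mm high: upper part (from 40 mm up) 60 mm across, 52 inside, gripped there; shoulder 56 mm across at 30 mm up; below it a barrel 37 mm across on which it stands. A spigot at its front (-x), 54 mm up, reaches 40 mm from the axis; its turn does not matter. Point: on the axis, 36 mm above the underside; z up. 90 g.
- hood_center (a point): Bowl's hood, black open ring 32 mm high: below, a tapered skirt (6 mm high, 36 to 42 mm across) that drops into the bowl's mouth; a flange 64 mm across, 6 mm thick, that rests on the bowl's rim; above, a neck 44 mm across and 20 mm high to grip it by. Point: on the axis, 16 mm above the underside; z up. Its turn does not matter. 50 g.
- wide_center (a point): Milky translucent canister, white lid, bent white spout at its foot. Box 100 mm wide (y), 100 deep (x), 150 high to the lid's top; a ridge 40 mm long (y), 14 thick (x), 28 mm high on its middle to lift it by. Spout right of the middle, bent right, reaches 110 mm ahead (-x) of the centre, its end 4 mm above the underside. Point: box centre, 75 mm above the underside. x to the back, y left, z up. 270 g.
- low_center (a point): Milky translucent canister, white lid, bent white spout at its foot. Box 64 mm wide (y), 100 deep (x), 110 high to the lid's top; a square knob, 26 by 26 mm, 28 mm high on its middle to lift it by. Spout in the middle reaches 110 mm ahead (-x) of the centre, its end 4 mm above the underside. Point: box centre, 55 mm above the underside. x to the back, y left, z up. 206 g.
- slim_center (a point): Milky translucent canister, white lid, bent white spout at its foot. Box 54 mm wide (y), 100 deep (x), 150 high to the lid's top; a ridge 40 mm long (y), 14 thick (x), 28 mm high on its middle to lift it by. Spout bent to the left, reaches 110 mm ahead (-x) of the centre, its end 4 mm above the underside. Point: box centre, 75 mm above the underside. x to the back, y left, z up. 215 g.
- module: Powder module, fixed: dark sheet-metal stand 290 mm wide, canister deck 110 mm above the counter, white motors at its back. Origin: on the counter below the middle of its front plate; x to the back, y to the robot's left, z up. Spouts of canisters in the middle and right bays reach out 6 mm above the hood, so bowl and hood are hard to reach later. Fixed chute before the left bay, 90 mm high.
- holder (a point): Bowl holder on the module's front, between middle and right bay: black plate 72 by 66 mm, its top 40 mm above the counter, with a round through hole of 45 mm. The bowl's barrel goes down the hole, its shoulder rests on the plate, its rim is then 82 mm above the counter. Point: hole's centre at the plate's top, 45 mm ahead of the front plate. Axes as the module's.
- bays (a point): Canister deck: point at the middle of the middle bay's floor, 62 mm behind the front plate's face; axes as the module's. Bays are 112 mm deep (x): middle bay 116 mm wide; left and right bays 79 mm wide, their middles 101 mm to each side (y). Between the bays ribs, in front a lip, all 6 mm high; behind, a back plate 30 mm high.
- beaker_center (a point): Plain steel beaker, 62 mm across, 75 mm high, standing among the washed parts on the grey mat (5 mm thick, the parts stand on it); not to be moved. Point: on its axis, 37 mm above its underside.
Mind the look-alikes: they are no part of the job. Leave any purple or turquoise look-alike of the part that bears hood_center alone.

How it is judged (in metres and radians):
At the end, for the whole second after the job is handed in: Bowl in its holder (10 mm), hood level on it (9 mm), wide, low and slim canisters in the middle, left and right bays (10 mm in depth, 15 mm sideways), flat on the deck (4 mm), square within 0.2 rad, spouts to the front, all at rest; beaker upright and moved no more than 30 mm (x of bowl_center in the frame of module between -0.055 and -0.035 m and y of bowl_center in the frame of module between -0.06 and -0.04 m and z of bowl_center in the frame of module between 0.041 and 0.051 m and angle between each of bowl_center, hood_center's own z axis and vertical below 0.1 rad and horizontal distance between hood_center and bowl_center below 0.009 m and z of hood_center in the frame of module between 0.088 and 0.096 m and x of wide_center in the frame of module between 0.052 and 0.072 m and y of wide_center in the frame of module between -0.015 and 0.015 m and z of wide_center in the frame of module between 0.181 and 0.189 m and angle between each of wide_center, low_center, slim_center's own z axis and vertical below 0.06 rad and angle between the x axis of each of wide_center, low_center, slim_center and the x axis of module, either way round below 0.2 rad and x of module in the frame of wide_center below 0 m and x of low_center in the frame of module between 0.052 and 0.072 m and y of low_center in the frame of module between 0.086 and 0.116 m and z of low_center in the frame of module between 0.161 and 0.169 m and x of module in the frame of low_center below 0 m and x of slim_center in the frame of module between 0.052 and 0.072 m and y of slim_center in the frame of module between -0.116 and -0.086 m and z of slim_center in the frame of module between 0.181 and 0.189 m and x of module in the frame of slim_center below 0 m and linear speed of each of bowl, hood, wide, low, slim below 0.02 m/s and angle between beaker_center's own z axis and vertical below 0.15 rad); the robot touches nothing.
It fails at once if the steel beaker is moved by more than 30 mm (distance of beaker_center from where it was at the start of the episode above 0.03 m).
It also fails if it takes over 138 s, if anything falls off the work surface, if the arm or the gripper's body presses on something with over 40 N, if the wrist force passes 120 N, or if a joint passes its speed limit or range.

## Working session

There is one attempt and no reset: what is moved stays moved. The work goes in short steps, Python scripts to look and compute and a shell command to move; the robot and the scene stay as the last step left them, time stands still between calls to the robot, and variables do not carry over. Pictures are saved under pics/ and viewed, and the job is handed in when it is done.

```bash
ls; mkdir -p pics; python3 - <<'E'
from bench import *
import cv2,numpy as np
print(sense())
for n in ["side","top","wrist"]:
    s=snapshot(n)
    cv2.imwrite(f"pics/{n}0.png",s["pixels"][:,:,::-1])
    np.savez(f"{n}0.npz",**s)
    print(n,s["intrinsics"].tolist(),s["R"].tolist(),s["t"].tolist())
E
```

```text
pics
{'time': 0.0, 'joint_pos': array([-7.25583082e+01,  7.51690762e+00,  8.53306734e+01, -2.20896303e-03,
        8.72603243e+01, -4.89299437e+00]), 'qd': array([-0.04385485, -0.05822779, -0.02395306, -0.1368817 ,  0.02690472,
       -0.02348929]), 'joint_efforts': array([ 4.87098041e-04, -5.69393063e+01, -5.00557065e+01, -2.46501622e-04,
        1.46213325e-02,  1.95247543e-05]), 'tool_pos': array([ 227.95495731, -554.76164583,  403.61199378]), 'tcp_rot': array([-1.79892300e+02, -7.00560183e-03,  2.23347873e+01]), 'ft_force': array([ 0.01994108,  0.71388107, -0.37375035]), 'wrist_torque': array([-0.06363024, -0.05758388, -0.02650533]), 'finger_gap': 85.33766113016098}
side [[521.5107987064101, 0.0, 321.78500380741207], [0.0, 521.5107987064101, 241.59711237494548], [0.0, 0.0, 1.0]] [[-0.6961585592934111, -0.7176867609074387, 0.016999221767823616], [-0.5435259083777454, 0.5114570322641793, -0.6655759093218934], [0.46898064698308095, -0.47258588358700226, -0.7461365393744123]] [252.80690305604034, 337.94288872484253, 1186.485672425919]
top [[516.8077836850613, 0.0, 318.5116982388156], [0.0, 516.8077836850613, 237.5974955219993], [0.0, 0.0, 1.0]] [[-0.003643158546923463, -0.9998137282868435, -0.01895352539670331], [-0.9986637622454059, 0.004614730928348548, -0.05147226667157549], [0.05155014426413197, 0.018740677352231498, -0.9984945516319687]] [-57.71150273656617, 437.7460650080999, 1233.4025018627642]
wrist [[365.9445781243439, 0.0, 311.9774039893159], [0.0, 365.9445781243439, 244.31322241470752], [0.0, 0.0, 1.0]] [[0.38062245215273854, -0.9247295963848884, -0.0013124355528940797], [-0.8934167065636576, -0.36809940894513477, 0.25750614277564815], [-0.23860665822685306, -0.09684006765841659, -0.9662757701327969]] [-598.377472616338, -33.32071114296848, 377.17214621823035]
```

View pics/top0.png

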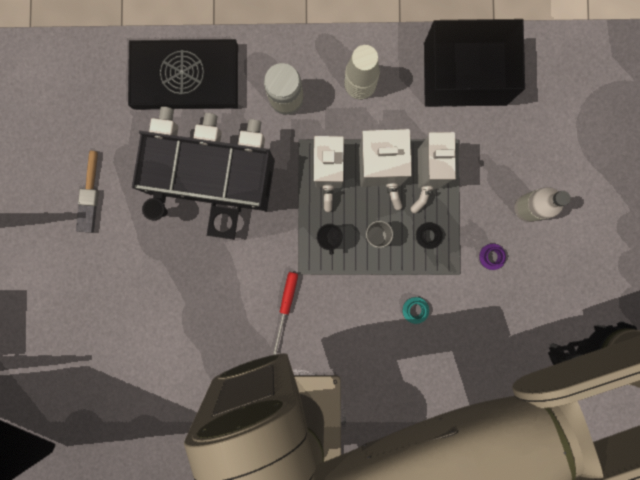

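View pics/side0.png

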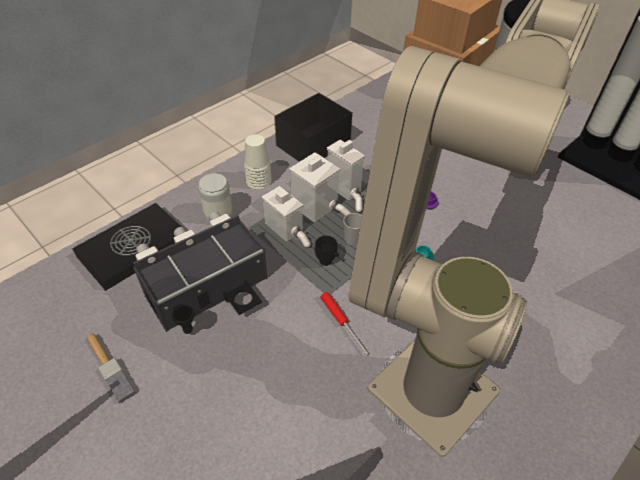

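View pics/wrist0.png

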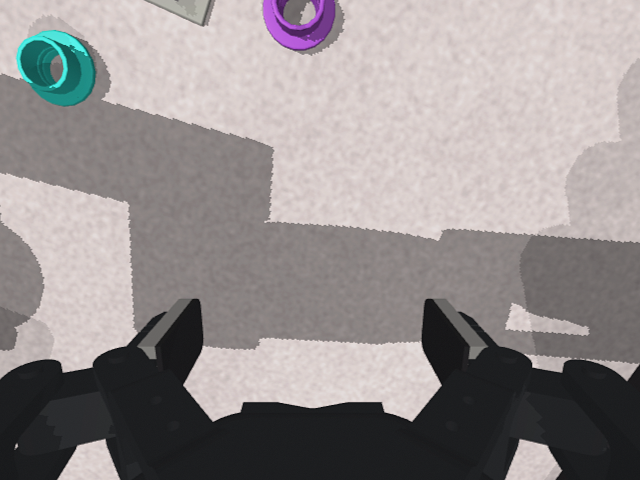

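Look-alikes for the hood: black ring at top(429,235), a turquoise ring (416,310) and a purple ring (492,257). The black one is the hood. The bowl is at (330,237) and could be confused with the chute (153,208). The steel beaker is at (379,234). Next I'll check close crops and take measurements.

```bash
cat > h.py <<'E'
import numpy as np,cv2
def load(n): return dict(np.load(n+".npz"))
def cloud(s):
    K=s["intrinsics"];z=s["z_map"].astype(float)
    v,u=np.mgrid[0:480,0:640]
    P=np.stack([(u-K[0,2])/K[0,0]*z,(v-K[1,2])/K[1,1]*z,z],-1)
    W=(P-s["t"])@s["R"]
    W[z<=0]=np.nan
    return W
def ray(s,u,v,h):
    K=s["intrinsics"];d=np.array([(u-K[0,2])/K[0,0],(v-K[1,2])/K[1,1],1.0])@s["R"]
    c=-s["R"].T@s["t"]; k=(h-c[2])/d[2]; return c+k*d
def proj(s,X):
    p=s["intrinsics"]@(s["R"]@np.asarray(X,float)+s["t"]); return p[:2]/p[2]
E
python3 - <<'E'
from h import *
t=load("top0");W=cloud(t)
im=t["pixels"][:,:,::-1]
cv2.imwrite("pics/cropA.png",cv2.resize(im[110:290,290:470],(800,800),interpolation=cv2.INTER_CUBIC)[:600] )
cv2.imwrite("pics/cropA.png",cv2.resize(im[120:280,290:490],(800,640),interpolation=cv2.INTER_CUBIC)[:600])
cv2.imwrite("pics/cropB.png",cv2.resize(im[100:250,120:290],(680,600),interpolation=cv2.INTER_CUBIC))
for n,(u,v) in dict(bowl=(330,237),hood=(429,235),low=(329,150),wide=(387,140),slim=(441,140),deckL=(160,160),deckM=(203,170),deckR=(250,180),hold=(215,230),mat=(360,260),tab=(250,330),beak=(379,234)).items(): print(n,W[v,u].round(1))
s=load("side0");im=s["pixels"][:,:,::-1]
cv2.imwrite("pics/cropC.png",cv2.resize(im[130:340,70:370],(800,560),interpolation=cv2.INTER_CUBIC))
E
```

```text
bowl [436.9 -87.   47.1]
hood [ 442.9 -325.9    3.7]
low [621.2 -85.5 141.3]
wide [ 639.2 -210.   153.5]
slim [ 637.8 -324.9  155.4]
deckL [609.5 295.6 105. ]
deckM [584.5 195.9 113.8]
deckR [562.3  91.6 107.3]
hold [455.5 185.7  33.9]
mat [ 383.4 -159.7   -2.8]
tab [215.5 107.   -1.6]
beak [ 445.6 -205.1    9.3]
```

View pics/cropA.png

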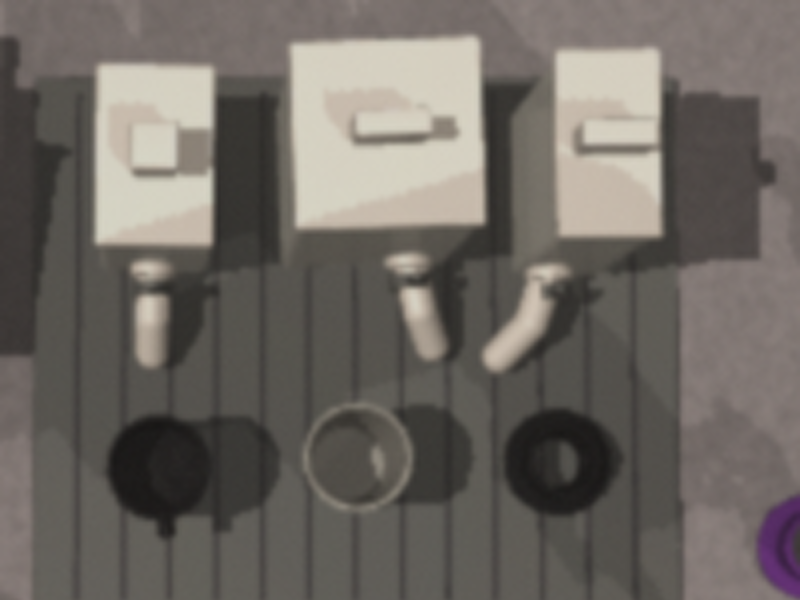

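View pics/cropB.png

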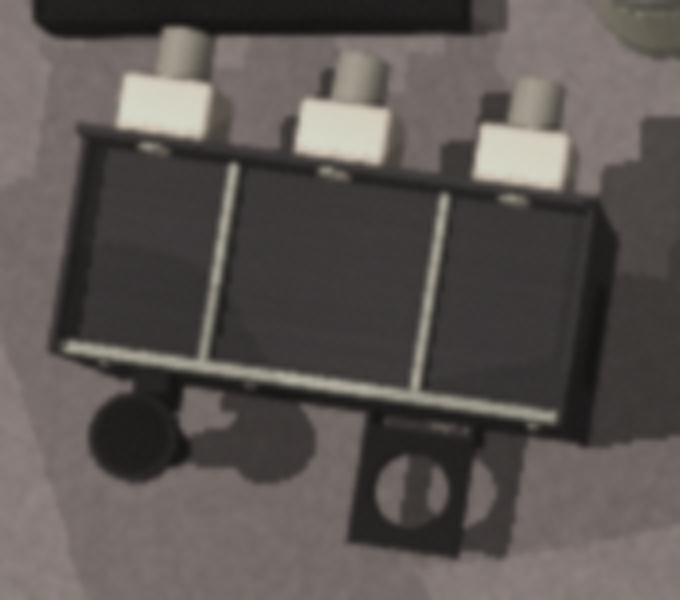

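View pics/cropC.png

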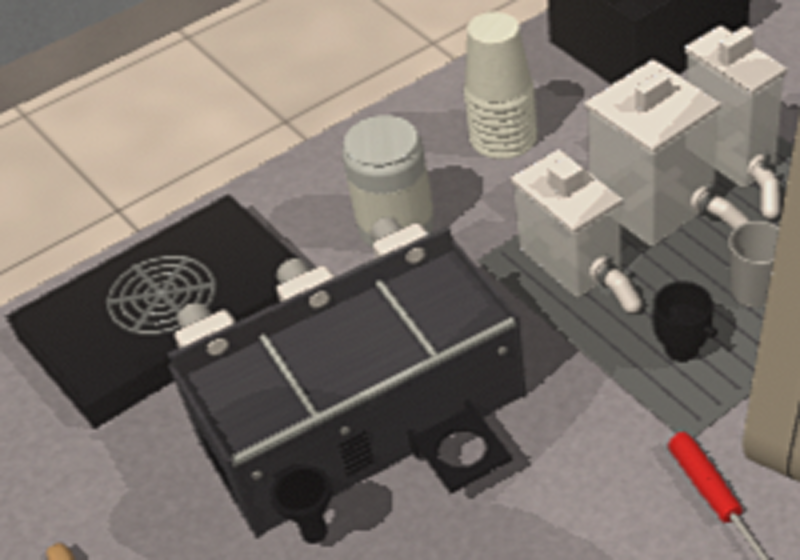

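```bash
cat > m1.py <<'E'
from h import *
t=load("top0");s=load("side0")
def blobs(sn,box,cond,amin=30):
    im=sn["pixels"].astype(int);x0,y0,x1,y1=box
    m=np.zeros((480,640),np.uint8);m[y0:y1,x0:x1]=cond(im)[y0:y1,x0:x1]
    n,l,st,c=cv2.connectedComponentsWithStats(m)
    out=[]
    for i in range(1,n):
        if st[i,4]>=amin:
            cs,_=cv2.findContours((l==i).astype(np.uint8),cv2.RETR_EXTERNAL,cv2.CHAIN_APPROX_NONE)
            out.append((st[i,4],c[i].round(1),cv2.minAreaRect(cs[0]),cs[0],cv2.convexHull(cs[0])))
    return out
if __name__=="__main__":
    for nm,sn,box in [("top",t,(125,125,285,245)),("side",s,(130,200,275,340))]:
        im=sn["pixels"].astype(int)
        for b in blobs(sn,box,lambda i:(i.min(-1)>105)*1,15):
            print(nm,b[0],b[1],[np.round(x,1) for x in b[2]]); 
            if b[0]>60:
                q=cv2.approxPolyDP(b[4],2.0,True)[:,0]; print("   ",q.tolist())
    for nm,sn,box in [("top",t,(300,125,470,190)),("side",s,(255,130,370,240))]:
        for b in blobs(sn,box,lambda i:(i.min(-1)>165)*1,30):
            print(nm,b[0],b[1],[np.round(x,1) for x in b[2]],cv2.approxPolyDP(b[4],2.0,True)[:,0].tolist())
E
python3 m1.py
```

```text
top 114 [127.4 133.7] [array([128. , 134.5]), array([19.,  6.]), np.float64(90.0)]
    [[131, 125], [129, 144], [125, 144], [125, 125]]
top 28 [139.9 126.7] [array([139.5, 127. ]), array([4., 7.]), np.float64(90.0)]
top 211 [160.4 128.8] [array([160. , 129.5]), array([ 9., 24.]), np.float64(90.0)]
    [[172, 125], [170, 134], [148, 130], [148, 125]]
top 343 [205.2 132.2] [array([205.5, 132.5]), array([15., 23.]), np.float64(90.0)]
    [[217, 127], [215, 140], [194, 138], [194, 125]]
top 735 [259.5 135.2] [array([261., 136.]), array([22., 46.]), np.float64(90.0)]
    [[284, 125], [279, 138], [268, 147], [238, 144], [240, 131], [248, 125]]
top 25 [181.7 132. ] [array([182.5, 132. ]), array([4., 7.]), np.float64(90.0)]
top 513 [198.1 185.3] [array([200.6, 170.6]), array([123.2,  52. ]), np.float64(8.3)]
    [[258, 204], [136, 187], [178, 141], [231, 149]]
top 1110 [141.3 224.1] [array([149., 217.]), array([48., 54.]), np.float64(0.0)]
    [[125, 194], [131, 190], [148, 196], [170, 219], [172, 240], [167, 244], [125, 244]]
top 485 [259.4 240.1] [array([250.5, 238. ]), array([12., 67.]), 
[... 1837 characters left out ...]
47], [339, 140], [349, 140], [363, 155], [351, 163]]
side 746 [314.  168.9] [array([314.1, 168.1]), array([28. , 41.6]), np.float64(56.3)] [[313, 153], [339, 168], [314, 185], [289, 168]]
side 502 [281.4 200.9] [array([281.7, 200.4]), array([36.2, 20.3]), np.float64(38.7)] [[262, 196], [279, 186], [302, 204], [284, 215]]
side 93 [356.9 200.2] [array([356.8, 199.1]), array([21.5,  6.8]), np.float64(72.6)] [[353, 189], [360, 198], [358, 210], [351, 192]]
side 55 [341.7 208.5] [array([342.5, 208.7]), array([13.9,  4.7]), np.float64(32.0)] [[336, 206], [341, 205], [348, 213]]
side 44 [301.3 235.6] [array([301.5, 235.9]), array([10.5,  4.7]), np.float64(51.3)] [[298, 232], [306, 239], [301, 239]]
```

```bash
cat >> h.py <<'E'
def tri(a,pa,b,pb):
    Pa=a["intrinsics"]@np.c_[a["R"],a["t"]];Pb=b["intrinsics"]@np.c_[b["R"],b["t"]]
    X=cv2.triangulatePoints(Pa,Pb,np.array(pa,float).reshape(2,1),np.array(pb,float).reshape(2,1))[:,0]
    return X[:3]/X[3]
E
python3 - <<'E'
from h import *
t=load("top0");s=load("side0")
for n,a,b,h in [("lipR",(258,204),(262,250),116),("lipL",(136,187),(158,302),116),("ribL",(178,141),(168,256),116),("ribR",(231,149),(212,235),116),
 ("wide",(386.2,152.4),(314,168.7),155),("slim",(441.5,154.7),(345.5,151),155),("low",(328,158),(282,200.5),115),
 ("hole",(223.5,222.5),(243,298.5),40),("bowl",(330,236.5),(326,243),77)]:
    X=tri(t,a,s,b); print(n,X.round(1),"ray top",ray(t,*a,h)[:2].round(1),"side",ray(s,*b,h)[:2].round(1))
# yaws
def yaw(p,q,h): 
    d=ray(t,*q,h)-ray(t,*p,h); return np.degrees(np.arctan2(d[1],d[0]))
print("lip yaw",yaw((258,204),(136,187),116)-90)
print("ribs",yaw((178,141+0),(171,190),116)) 
for n,a,b,h in [("wideL",(364,175),(363,131),155),("wideR",(409,174),(407,129),155),("wF",(409,174),(364,175),155),("wB",(407,129),(363,131),155)]: print(n,yaw(a,b,h))
E
```

```text
lipR [506.8  71.9 117.7] ray top [507.2  72.3] side [507.7  70.9]
lipL [547.2 344.8 118.2] ray top [546.9 345.1] side [549.5 344.8]
ribL [649.9 252.  117.2] ray top [649.8 252. ] side [651.3 251.8]
ribR [630.4 132.7 119.9] ray top [630.8 133. ] side [634.4 131.3]
wide [ 612.3 -207.9  154. ] ray top [ 612.  -207.8] side [ 611.5 -207. ]
slim [ 605.2 -325.7  156.7] ray top [ 606.1 -325.6] side [ 606.2 -327.7]
low [608.8 -83.5 115.3] ray top [609.1 -83.2] side [608.7 -83.9]
hole [474.1 166.3  34.2] ray top [472.7 164.3] side [471.4 169.1]
bowl [437.  -86.4  78.8] ray top [436.5 -86.9] side [438.8 -87. ]
lip yaw -8.277266467940393
ribs 172.49360684213198
wideL 0.8222102284598373
wideR 1.794341141308317
wF 90.88713334009786
wB 92.1460956521414
```

```bash
python3 -m jog '[{"tx":0.9,"ty":-0.89,"az":0.496,"hand":1},{"tx":0.9,"ty":-0.89,"az":0.496,"hand":1},{"tx":0.9,"ty":-0.89,"az":0.496,"hand":1},{"tx":0.9,"ty":-0.89,"az":0.496,"hand":1},{"tx":0.9,"ty":-0.89,"az":0.496,"hand":1}]' 30
```

```text
invalid input at $[0]: expected keys tx, ty, tz, ax, ay, az, hand
```

```bash
python3 -m jog '[{"tx":0.9,"ty":-0.89,"tz":0,"ax":0,"ay":0,"az":0.496,"hand":1},{"tx":0.9,"ty":-0.89,"tz":0,"ax":0,"ay":0,"az":0.496,"hand":1},{"tx":0.9,"ty":-0.89,"tz":0,"ax":0,"ay":0,"az":0.496,"hand":1},{"tx":0.9,"ty":-0.89,"tz":0,"ax":0,"ay":0,"az":0.496,"hand":1},{"tx":0.9,"ty":-0.89,"tz":0,"ax":0,"ay":0,"az":0.496,"hand":1}]' 30
```

```text
time: 0.57
tool_pos: [303.1, -377.0, 404.2]
tcp_rot: [-179.9, -0.0, -0.0]
ft_force: [-0.1, 0.6, -0.1]
finger_gap: 85.2
```

```bash
python3 -m jog '[{"tx":0.55,"ty":-1,"tz":0,"ax":0,"ay":0,"az":0,"hand":1},{"tx":0.55,"ty":-1,"tz":0,"ax":0,"ay":0,"az":0,"hand":1},{"tx":0.55,"ty":-1,"tz":0,"ax":0,"ay":0,"az":0,"hand":1},{"tx":0.55,"ty":-1,"tz":0,"ax":0,"ay":0,"az":0,"hand":1},{"tx":0.55,"ty":-1,"tz":0,"ax":0,"ay":0,"az":0,"hand":1}]'; cat > snap.py <<'E'
import sys;from bench import *;import numpy as np,cv2
n,name=sys.argv[1:3];s=snapshot(n);np.savez(name+".npz",**s);cv2.imwrite(f"pics/{name}.png",s["pixels"][:,:,::-1])
q=sense();print(q["tool_pos"].round(2),q["tcp_rot"].round(2),q["joint_pos"].round(1),q["time"])
E
python3 snap.py wrist w1
```

```text
time: 0.98
tool_pos: [386.7, -225.2, 404.6]
tcp_rot: [-179.9, -0.1, 0.3]
ft_force: [-0.2, -0.1, -0.7]
finger_gap: 85.7
[ 386.07 -226.82  404.6 ] [-1.7994e+02 -3.0000e-02  3.3000e-01] [-3.700e+01 -1.680e+01  1.083e+02  1.000e-01  8.860e+01  5.260e+01] 1.0333
```

View pics/w1.png

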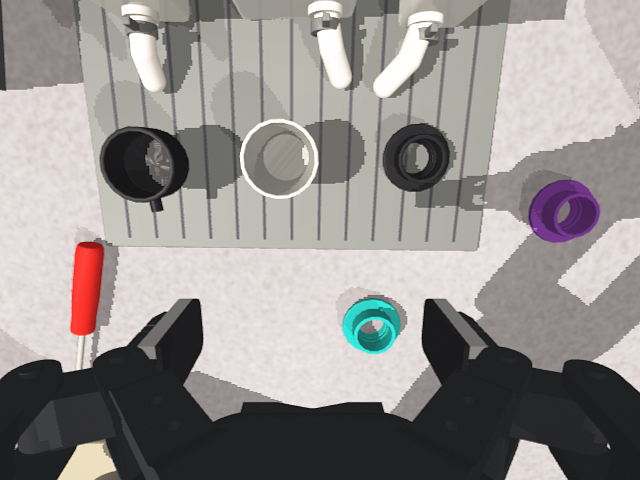

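```bash
python3 - <<'E'
from h import *
w=load("w1");t=load("top0")
W=cloud(w)
R=w["R"];c=-R.T@w["t"];tcp=np.array([386.07,-226.82,404.6]);print("cam-tcp",(c-tcp).round(1))
for u,v in [(195,305),(175,305),(190,340),(430,305),(450,305)]: print(u,v,W[v,u].round(1),(W[v,u]-tcp).round(1))
def ell(sn,box,thr):
    x0,y0,x1,y1=box;im=sn["pixels"][y0:y1,x0:x1].max(-1)
    m=(im<thr).astype(np.uint8);m=cv2.morphologyEx(m,cv2.MORPH_OPEN,np.ones((3,3)))
    cs,_=cv2.findContours(m,cv2.RETR_EXTERNAL,cv2.CHAIN_APPROX_NONE);k=max(cs,key=cv2.contourArea)
    h=cv2.convexHull(k);e=cv2.fitEllipse(h);(a,r)=cv2.minEnclosingCircle(k)
    return (e[0][0]+x0,e[0][1]+y0),e[1],e[2],(a[0]+x0,a[1]+y0),r
for n,sn,box,th,hs in [("bowl w",w,(95,120,195,205),70,(77,)),("hood w",w,(375,115,460,200),75,(11,17,37)),("hood t",t,(410,215,450,255),45,(11,17,37)),("bowl t",t,(310,220,345,250),45,(77,))]:
    e=ell(sn,box,th);print(n,e)
    for h in hs: print("   ",h,ray(sn,*e[0],h).round(1),ray(sn,*e[3],h).round(1))
im=w["pixels"][:,:,::-1]
cv2.imwrite("pics/w1c.png",cv2.resize(im[110:220,90:470],(798,231),interpolation=cv2.INTER_CUBIC))
E
```

```text
cam-tcp [ 65.6   2.9 -31.4]
195 305 [ 395.8 -181.3  249.9] [   9.7   45.5 -154.7]
175 305 [ 397.5 -175.5  253.7] [  11.4   51.3 -150.9]
190 340 [ 386.  -181.2  257.8] [  -0.    45.6 -146.8]
430 305 [ 397.3 -266.3  252. ] [  11.2  -39.4 -152.6]
450 305 [ 398.4 -272.5  254.3] [  12.3  -45.6 -150.3]
bowl w ((135.8065185546875, 164.28779983520508), (62.65469741821289, 71.20033264160156), 141.5022735595703, (135.97787475585938, 164.47234344482422), 35.75981140136719)
    77 [437.8 -83.8  77. ] [437.7 -83.9  77. ]
hood w ((416.0418357849121, 157.10011291503906), (64.62139892578125, 69.58409881591797), 33.12006759643555, (416.58587646484375, 157.29961776733398), 34.894290924072266)
    11 [ 443.1 -323.4   11. ] [ 442.9 -323.9   11. ]
    17 [ 443.3 -321.7   17. ] [ 443.1 -322.3   17. ]
    37 [ 443.7 -316.2   37. ] [ 443.6 -316.7   37. ]
hood t ((429.34164810180664, 235.00119018554688), (25.24566078186035, 26.399959564208984), 90.8980484008789, (429.45652198791504, 235.0), 13.165921211242676)
    11 [ 442.5 -325.3   11. ] [ 442.5 -325.6   11. ]
    17 [ 442.2 -324.2   17. ] [ 442.2 -324.4   17. ]
    37 [ 441.  -320.2   37. ] [ 441.  -320.5   37. ]
bowl t ((329.6009864807129, 236.41111183166504), (25.13420295715332, 25.5390682220459), 6.115635871887207, (329.6176471710205, 236.5), 12.835563659667969)
    77 [436.7 -86.   77. ] [436.5 -86.1  77. ]
```

View pics/w1c.png

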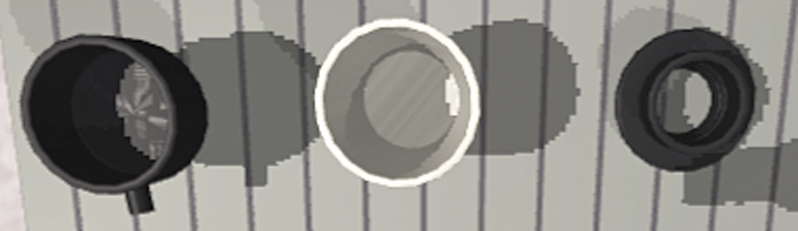

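The picture shows the bowl rim at (139,164), the beaker at (279,157) and the black hood at (417,157). The purple and turquoise rings are off the mat. I'll go for the bowl.

```bash
python3 -m jog '[{"tx":0.34,"ty":-0.94,"tz":0.5,"ax":0,"ay":0,"az":0,"hand":1},{"tx":0.34,"ty":-0.94,"tz":0.5,"ax":0,"ay":0,"az":0,"hand":1},{"tx":0.34,"ty":-0.94,"tz":0.5,"ax":0,"ay":0,"az":0,"hand":1},{"tx":0.34,"ty":-0.94,"tz":0.5,"ax":0,"ay":0,"az":0,"hand":1},{"tx":0.34,"ty":-0.94,"tz":0.5,"ax":0,"ay":0,"az":0,"hand":1}]'; python3 snap.py wrist w2
```

```text
time: 1.45
tool_pos: [435.3, -85.1, 325.5]
tcp_rot: [-179.8, 0.3, 0.2]
ft_force: [-0.3, 0.1, 0.1]
finger_gap: 85.0
[435.17 -87.11 327.  ] [-179.9     0.26    0.24] [-18.  -14.5 114.5   0.   80.2  71.8] 1.5
```

View pics/w2.png

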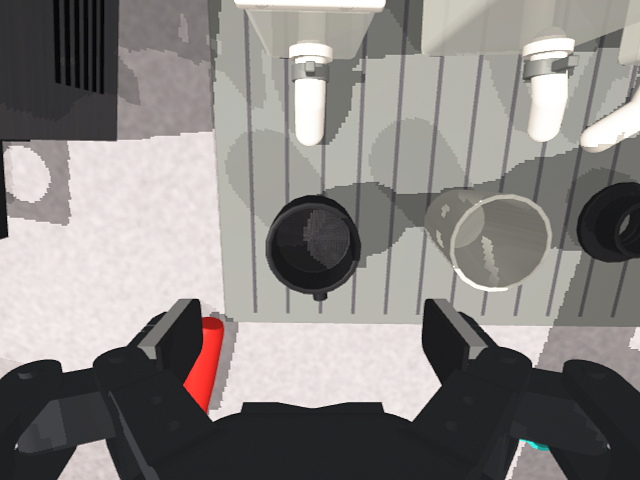

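```bash
python3 - <<'E'
from h import *
a=load("w1");b=load("w2");t=load("top0");s=load("side0")
im=b["pixels"][190:305,255:370,::-1];im=np.clip(im.astype(float)*2.5,0,255).astype(np.uint8)
cv2.imwrite("pics/w2c.png",cv2.resize(im,(575,575),interpolation=cv2.INTER_CUBIC))
for p in [(312,247)]:print(ray(b,*p,77).round(1), tri(a,(138.6,163.8),b,p).round(1),tri(t,(329.6,236.4),b,p).round(1))
E
```

```text
[439.4 -83.3  77. ] [437.9 -83.3  71.2] [437.1 -85.1  69.1]
```

View pics/w2c.png

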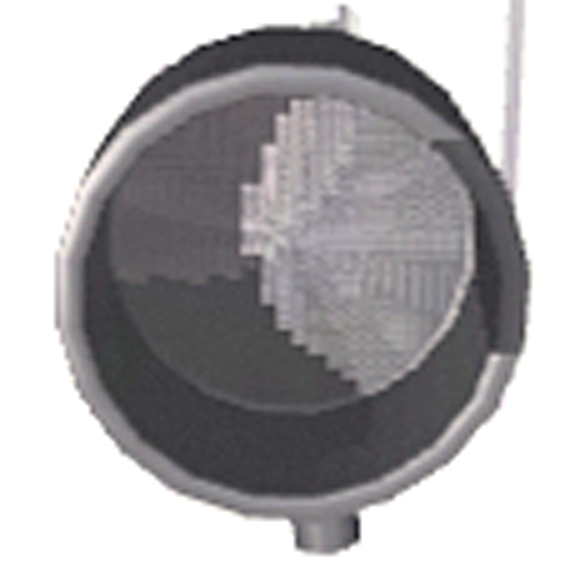

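```bash
python3 -m jog '[{"tx":0.015,"ty":-0.01,"tz":0.3,"ax":0,"ay":0,"az":0,"hand":1},{"tx":0.015,"ty":-0.01,"tz":0.55,"ax":0,"ay":0,"az":0,"hand":1},{"tx":0.015,"ty":-0.01,"tz":0.75,"ax":0,"ay":0,"az":0,"hand":1},{"tx":0.015,"ty":-0.01,"tz":0.75,"ax":0,"ay":0,"az":0,"hand":1},{"tx":0.015,"ty":-0.01,"tz":0.75,"ax":0,"ay":0,"az":0,"hand":1}]'; python3 snap.py wrist w3
```

```text
time: 1.92
tool_pos: [436.9, -88.9, 216.4]
tcp_rot: [-180.0, 0.2, -0.1]
ft_force: [0.7, -0.8, 0.7]
finger_gap: 85.6
[438.18 -89.05 218.52] [ 1.7997e+02 -1.0000e-02 -7.0000e-02] [-18.1  -6.2 119.5  -0.   66.7  72. ] 1.9667
```

View pics/w3.png

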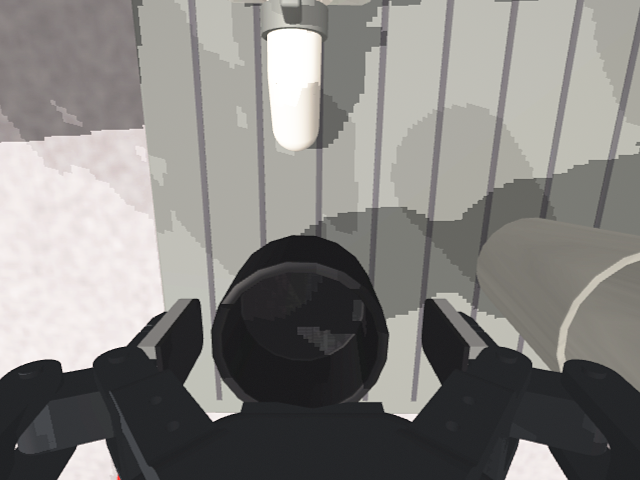

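```bash
python3 - <<'E'
from h import *
b=load("w3")
for p in [(300,337),(213,337),(388,337),(300,262)]:print(ray(b,*p,77).round(1))
E
```

```text
[441.1 -84.   77. ]
[441.1 -55.5  77. ]
[ 441.1 -112.8   77. ]
[466.9 -84.2  77. ]
```

```bash
python3 -m jog '[{"tx":0,"ty":-0.03,"tz":0.02,"ax":0,"ay":0,"az":0,"hand":1},{"tx":0,"ty":-0.03,"tz":0.02,"ax":0,"ay":0,"az":0,"hand":0},{"tx":0,"ty":-0.03,"tz":0.02,"ax":0,"ay":0,"az":0,"hand":0},{"tx":0,"ty":-0.03,"tz":0.02,"ax":0,"ay":0,"az":0,"hand":0},{"tx":0,"ty":-0.03,"tz":0.02,"ax":0,"ay":0,"az":0,"hand":0}]' 35;  python3 -m jog '[{"tx":0,"ty":0,"tz":0,"ax":0,"ay":0,"az":0,"hand":0},{"tx":0,"ty":0,"tz":0,"ax":0,"ay":0,"az":0,"hand":0}]'; python3 snap.py wrist w4
```

```text
time: 2.38
tool_pos: [438.9, -83.4, 216.3]
tcp_rot: [179.9, -0.2, 0.0]
ft_force: [-1.4, -0.1, 7.5]
finger_gap: 59.5
time: 2.55
tool_pos: [438.9, -83.4, 216.3]
tcp_rot: [179.9, -0.2, 0.0]
ft_force: [-1.8, 0.5, 7.6]
finger_gap: 59.8
[438.89 -83.4  216.33] [ 1.7994e+02 -1.8000e-01  4.0000e-02] [-17.3  -6.2 119.7  -0.   66.3  72.6] 2.6
```

View pics/w4.png

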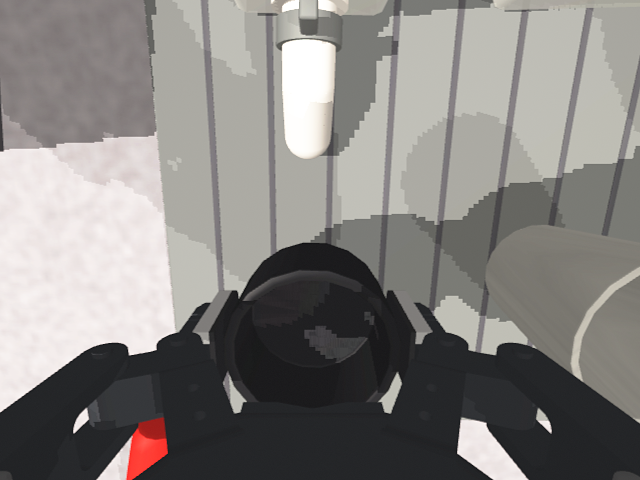

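```bash
python3 -m jog '[{"tx":0,"ty":0,"tz":-0.2,"ax":0,"ay":0,"az":0,"hand":0},{"tx":0,"ty":-0.2,"tz":-0.5,"ax":0,"ay":0,"az":0,"hand":0},{"tx":-0.1,"ty":-0.5,"tz":-0.75,"ax":0,"ay":0,"az":0.1,"hand":0},{"tx":-0.2,"ty":-0.8,"tz":-1,"ax":0,"ay":0,"az":0.184,"hand":0},{"tx":-0.2,"ty":-0.8,"tz":-1,"ax":0,"ay":0,"az":0.184,"hand":0}]'; python3 -m jog '[{"tx":-0.1,"ty":-0.3,"tz":0,"ax":0,"ay":0,"az":0,"hand":0},{"tx":-0.1,"ty":-0.6,"tz":0,"ax":0,"ay":0,"az":0,"hand":0},{"tx":-0.1,"ty":-0.84,"tz":0,"ax":0,"ay":0,"az":0,"hand":0},{"tx":-0.1,"ty":-0.84,"tz":0,"ax":0,"ay":0,"az":0,"hand":0},{"tx":-0.1,"ty":-0.84,"tz":0,"ax":0,"ay":0,"az":0,"hand":0}]'; python3 snap.py wrist w5
```

```text
time: 3.02
tool_pos: [409.0, 32.2, 361.8]
tcp_rot: [-180.0, -0.1, -8.6]
ft_force: [0.9, 0.2, -0.8]
finger_gap: 59.5
time: 3.43
tool_pos: [412.5, 160.5, 360.2]
tcp_rot: [-180.0, -0.1, -8.0]
ft_force: [0.8, -0.9, -1.0]
finger_gap: 59.8
[412.64 158.99 359.93] [ 1.7999e+02 -3.0000e-02 -8.0800e+00] [ 14.4 -16.4 112.6  -0.   83.8 112.5] 3.4833
```

View pics/w5.png

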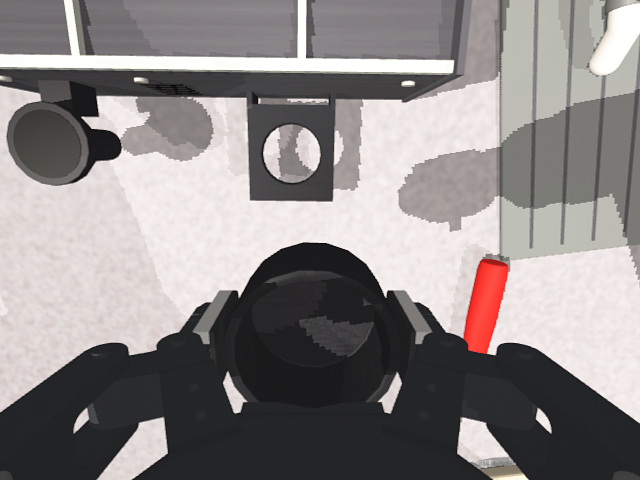

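```bash
python3 - <<'E'
from h import *
b=load("w5");t=load("top0")
im=b["pixels"][95:210,235:345].astype(int);m=(im.max(-1)<110).astype(np.uint8)
n,l,st,c=cv2.connectedComponentsWithStats(m);k=1+np.argmax(st[1:,4]);pm=(l==k).astype(np.uint8)
cs,hi=cv2.findContours(pm,cv2.RETR_CCOMP,cv2.CHAIN_APPROX_NONE)
for q,h in zip(cs,hi[0]):
    if cv2.contourArea(q)>100:
        e=cv2.fitEllipse(q);print("area",cv2.contourArea(q),h[3],(e[0][0]+235,e[0][1]+95),e[1])
        if h[3]>=0: print(ray(b,e[0][0]+235,e[0][1]+95,40).round(1))
v=cv2.resize(b["pixels"][0:215,:,::-1],(800,269));cv2.imwrite("pics/w5c.png",v)
for p in [(249,104),(334,104),(333,200),(250,200),(291.3,153)]:print(p,ray(b,*p,40).round(1))
f,g=(0,59),(452,75)
print("hole tri",tri(t,(223.5,222.5),b,(291.3,153)).round(1))
E
```

```text
area 8848.5 -1 (290.60193634033203, 142.89684677124023) (105.60784912109375, 128.3617401123047)
area 2729.5 0 (291.45104217529297, 153.13228225708008) (58.48833084106445, 59.458045959472656)
[474.7 168.7  40. ]
area 514.5 0 (298.3190383911133, 100.92719984054565) (8.124602317810059, 102.41045379638672)
[511.  157.9  40. ]
(249, 104) [514.  194.4  40. ]
(334, 104) [505.3 132.   40. ]
(333, 200) [434.6 141.6  40. ]
(250, 200) [443.7 206.6  40. ]
(291.3, 153) [474.8 168.8  40. ]
hole tri [474.9 170.2  11.6]
```

View pics/w5c.png

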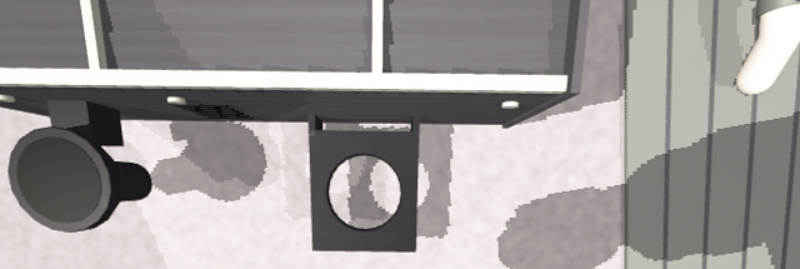

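```bash
python3 snap.py wrist w6; python3 - <<'E'
from h import *
b=load("w6")
im=b["pixels"][95:210,235:345].astype(int);m=(im.max(-1)<110).astype(np.uint8)
n,l,st,c=cv2.connectedComponentsWithStats(m);k=1+np.argmax(st[1:,4]);pm=(l==k).astype(np.uint8)
cs,hi=cv2.findContours(pm,cv2.RETR_CCOMP,cv2.CHAIN_APPROX_NONE)
for q,h in zip(cs,hi[0]):
    if cv2.contourArea(q)>1000 and h[3]>=0:
        e=cv2.fitEllipse(q);print((e[0][0]+235,e[0][1]+95),e[1],ray(b,e[0][0]+235,e[0][1]+95,40).round(1))
c=-b["R"].T@b["t"];print("cam",c.round(1))
# held bowl rim
v=np.clip(b["pixels"][235:420,200:430,::-1].astype(float)*2.5,0,255).astype(np.uint8);cv2.imwrite("pics/w6c.png",cv2.resize(v,None,fx=3,fy=3,interpolation=cv2.INTER_CUBIC))
E
```

```text
[412.74 158.03 359.73] [ 1.7997e+02 -2.0000e-02 -8.1900e+00] [ 14.3 -16.5 112.6  -0.   83.8 112.5] 3.5333
(289.115909576416, 153.38726806640625) (58.463985443115234, 59.529232025146484) [474.7 168.6  40. ]
cam [476.9 150.8 328.5]
```

View pics/w6c.png

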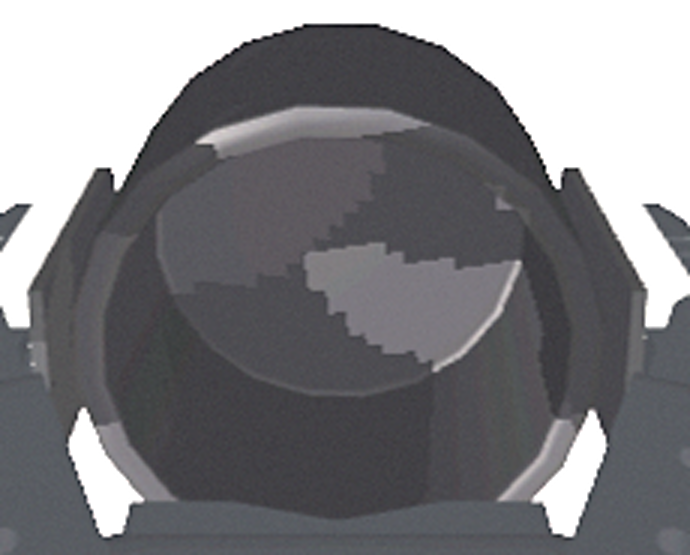

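```bash
python3 - <<'E'
from h import *
b=load("w6");tcp=np.array([412.74,158.03])
y=np.radians(-8.2);ex=np.array([np.cos(y),np.sin(y)]);ey=np.array([-np.sin(y),np.cos(y)])
for p in [(313,270.7),(312.5,273.5)]:
    X=ray(b,*p,220.4)[:2]-tcp;print(X@ex,X@ey)
d=np.array([474,167.])-tcp;print(d@ex,d@ey)
E
```

```text
27.332008279776684 1.5140824508060498
26.409453985843264 1.6669675063527754
59.35431037007271 17.61574127004251
```

```bash
python3 -m jog '[{"tx":0.413,"ty":-0.118,"tz":0.3,"ax":0,"ay":0,"az":0,"hand":0},{"tx":0.413,"ty":-0.118,"tz":0.5,"ax":0,"ay":0,"az":0,"hand":0},{"tx":0.413,"ty":-0.118,"tz":0.6,"ax":0,"ay":0,"az":0,"hand":0},{"tx":0.413,"ty":-0.118,"tz":0.6,"ax":0,"ay":0,"az":0,"hand":0},{"tx":0.413,"ty":-0.118,"tz":0.6,"ax":0,"ay":0,"az":0,"hand":0}]'; python3 snap.py wrist w7;python3 snap.py side s7
```

```text
time: 3.95
tool_pos: [476.0, 164.9, 267.6]
tcp_rot: [179.9, 0.3, -8.4]
ft_force: [-0.5, -0.8, 0.3]
finger_gap: 59.6
[476.63 165.37 269.76] [ 1.7996e+02  8.0000e-02 -8.3800e+00] [ 13.3  -1.  108.6  -0.   72.5 111.7] 4.0
[477.08 165.8  271.11] [-1.7998e+02 -7.0000e-02 -8.3600e+00] [ 13.3  -1.1 108.6  -0.   72.5 111.7] 4.05
```

View pics/w7.png

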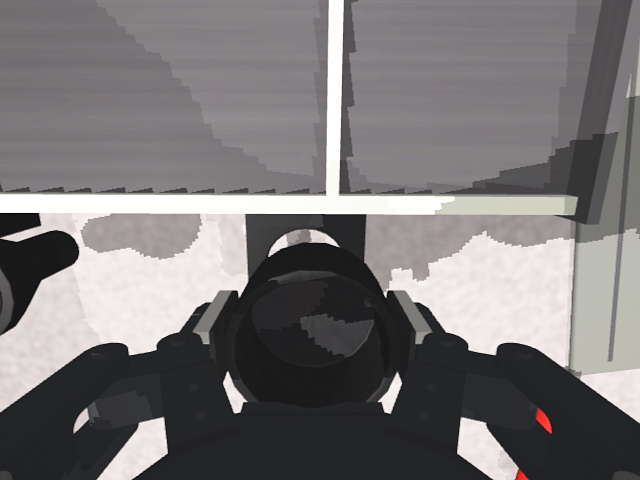

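View pics/s7.png

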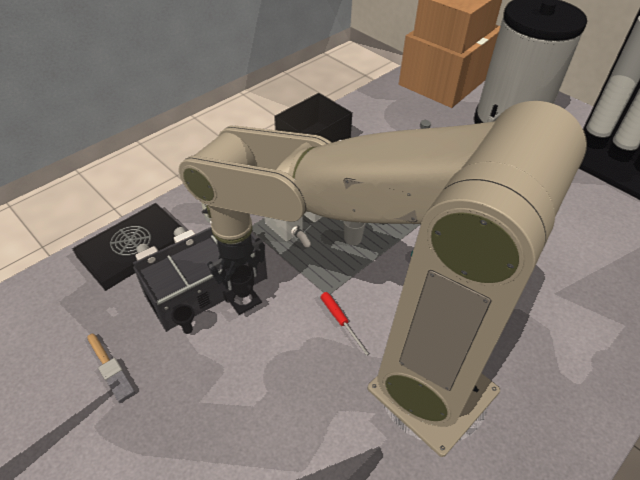

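```bash
python3 snap.py wrist w8; python3 - <<'E'
from h import *
b=load("w8");tcp=np.array([477.3,166.0]);
from bench import sense
q=sense();tcp=q["tool_pos"][:2];y=np.radians(q["tcp_rot"][2]);print(q["tool_pos"],q["tcp_rot"])
ex=np.array([np.cos(y),np.sin(y)]);ey=np.array([-np.sin(y),np.cos(y)])
for row in (222,232):
    r=b["pixels"][row,230:390].max(-1).astype(int);e=np.abs(np.diff(r))
    print(row,[(230+i,int(r[i]),int(r[i+1])) for i in np.where(e>25)[0]])
row=b["pixels"][260:290]
for p in [(246.5,222),(366,222)]:
    X=ray(b,*p,40)[:2];print(X, (X-tcp)@ex,(X-tcp)@ey)
for p in [(313,270.7),(237,310),(390,310)]:
    X=ray(b,*p,271-139)[:2]-tcp;print(X@ex,X@ey)
E
```

```text
[477.3  166.13 271.82] [-1.7994e+02 -1.7000e-01 -8.3300e+00] [ 13.4  -1.2 108.5  -0.   72.5 111.7] 4.1
[477.30092546 166.13269445 271.81986478] [-1.79938106e+02 -1.69283684e-01 -8.32684187e+00]
222 [(np.int64(248), 231, 189), (np.int64(249), 189, 91), (np.int64(367), 53, 133), (np.int64(368), 133, 166)]
232 [(np.int64(249), 242, 167), (np.int64(250), 167, 60), (np.int64(318), 96, 69), (np.int64(366), 36, 100), (np.int64(367), 100, 150)]
[506.9245559  199.11774193] 24.534453126161328 36.92740780973735
[497.32474958 133.42383224] 24.549623507038497 -29.464201764489413
27.629140811415148 0.2221679437312579
14.372461663847174 24.50614545615616
14.385056915365384 -24.40472409114596
```

```bash
python3 -m jog '[{"tx":0,"ty":-0.015,"tz":0.06,"ax":0,"ay":0,"az":0,"hand":0},{"tx":0,"ty":-0.015,"tz":0.12,"ax":0,"ay":0,"az":0,"hand":0},{"tx":0,"ty":-0.015,"tz":0.18,"ax":0,"ay":0,"az":0,"hand":0},{"tx":0,"ty":-0.015,"tz":0.22,"ax":0,"ay":0,"az":0,"hand":0},{"tx":0,"ty":-0.015,"tz":0.22,"ax":0,"ay":0,"az":0,"hand":0}]'; python3 snap.py wrist w9
```

```text
time: 4.52
tool_pos: [475.9, 168.8, 234.2]
tcp_rot: [179.9, 0.2, -8.3]
ft_force: [0.3, 0.7, -1.6]
finger_gap: 59.2
[476.32 168.84 235.06] [ 1.7995e+02  1.3000e-01 -8.2500e+00] [ 13.7   1.7 109.8  -0.   68.6 112. ] 4.5667
```

View pics/w9.png

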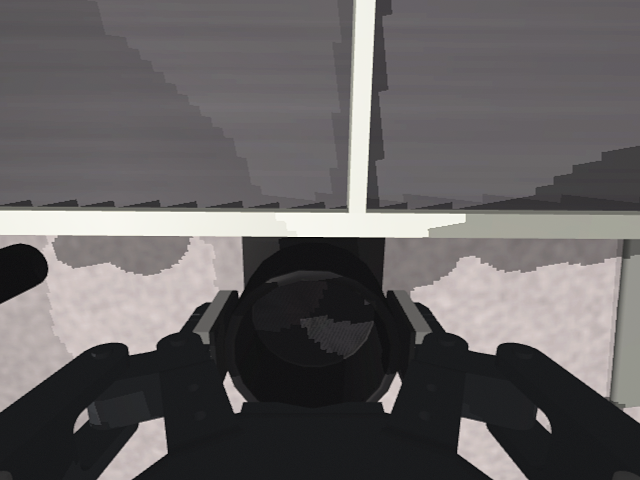

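```bash
python3 -m jog '[{"tx":0,"ty":0,"tz":0.03,"ax":0,"ay":0,"az":0,"hand":0},{"tx":0,"ty":0,"tz":0.06,"ax":0,"ay":0,"az":0,"hand":0},{"tx":0,"ty":0,"tz":0.085,"ax":0,"ay":0,"az":0,"hand":0},{"tx":0,"ty":0,"tz":0.085,"ax":0,"ay":0,"az":0,"hand":0},{"tx":0,"ty":0,"tz":0.085,"ax":0,"ay":0,"az":0,"hand":0}]'; python3 -c "
from bench import *
print(sense()['tool_pos'],sense()['ft_force'])"
```

```text
time: 4.98
tool_pos: [476.9, 168.9, 223.3]
tcp_rot: [180.0, 0.0, -8.3]
ft_force: [-0.3, 0.1, -0.7]
finger_gap: 59.5
[476.91174106 168.88372947 223.30968297] [-0.29164295  0.07998767 -0.73515513]
```

```bash
python3 -m jog '[{"tx":0,"ty":0,"tz":0.015,"ax":0,"ay":0,"az":0,"hand":0},{"tx":0,"ty":0,"tz":0.015,"ax":0,"ay":0,"az":0,"hand":0}]';python3 -m jog '[{"tx":0,"ty":0,"tz":0,"ax":0,"ay":0,"az":0,"hand":1},{"tx":0,"ty":0,"tz":0,"ax":0,"ay":0,"az":0,"hand":1},{"tx":0,"ty":0,"tz":0,"ax":0,"ay":0,"az":0,"hand":1},{"tx":0,"ty":0,"tz":0,"ax":0,"ay":0,"az":0,"hand":1}]'; python3 -m jog '[{"tx":0,"ty":0,"tz":-0.25,"ax":0,"ay":0,"az":0,"hand":1},{"tx":0,"ty":0,"tz":-0.5,"ax":0,"ay":0,"az":0,"hand":1},{"tx":-0.15,"ty":0,"tz":-0.7,"ax":0,"ay":0,"az":0,"hand":1},{"tx":-0.35,"ty":0,"tz":-0.9,"ax":0,"ay":0,"az":0,"hand":1},{"tx":-0.35,"ty":0,"tz":-0.9,"ax":0,"ay":0,"az":0,"hand":1}]'; python3 snap.py wrist w10
```

```text
time: 5.15
tool_pos: [477.3, 169.0, 221.7]
tcp_rot: [-180.0, -0.0, -8.3]
ft_force: [-0.5, -0.6, -0.8]
finger_gap: 59.4
time: 5.48
tool_pos: [477.1, 168.9, 221.5]
tcp_rot: [-180.0, -0.0, -8.3]
ft_force: [0.1, 1.4, -0.1]
finger_gap: 85.4
time: 5.9
tool_pos: [424.0, 177.5, 363.7]
tcp_rot: [-179.7, -0.5, -8.2]
ft_force: [0.0, -0.4, 0.8]
finger_gap: 85.7
[424.79 177.19 361.08] [-179.79   -0.42   -8.2 ] [ 16.2 -13.6 110.2   0.   83.  114.4] 5.95
```

View pics/w10.png

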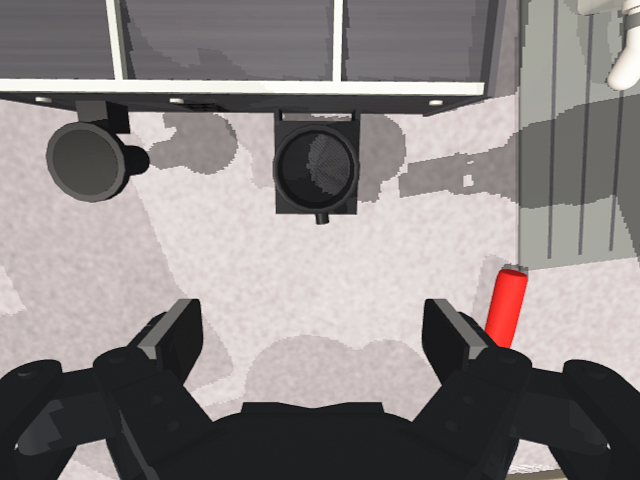

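The bowl is seated: its rim is at (316,168), over the plate. Next is the hood.

```bash
for i in 1 2 3; do python3 -m jog '[{"tx":0.08,"ty":0.28,"tz":0,"ax":0,"ay":0,"az":0,"hand":1},{"tx":0.08,"ty":0.55,"tz":0,"ax":0,"ay":0,"az":0,"hand":1},{"tx":0.08,"ty":0.82,"tz":0,"ax":0,"ay":0,"az":0,"hand":1},{"tx":0.08,"ty":1,"tz":0,"ax":0,"ay":0,"az":0,"hand":1}]'; done; python3 -m jog '[{"tx":0,"ty":0.25,"tz":0,"ax":0,"ay":0,"az":0,"hand":1},{"tx":0,"ty":0.25,"tz":0,"ax":0,"ay":0,"az":0,"hand":1},{"tx":0,"ty":0.25,"tz":0,"ax":0,"ay":0,"az":0,"hand":1}]'; python3 snap.py wrist w11
```

```text
time: 6.28
tool_pos: [414.7, 23.9, 355.1]
tcp_rot: [179.9, 0.1, -8.3]
ft_force: [-1.0, -0.8, 0.6]
finger_gap: 85.1
time: 6.62
tool_pos: [404.8, -127.0, 355.2]
tcp_rot: [180.0, 0.1, -8.3]
ft_force: [-0.0, 0.7, 0.2]
finger_gap: 85.0
time: 6.95
tool_pos: [394.9, -277.5, 354.9]
tcp_rot: [180.0, 0.1, -8.4]
ft_force: [0.6, 0.3, 0.7]
finger_gap: 85.6
time: 7.2
tool_pos: [389.8, -312.9, 354.6]
tcp_rot: [-179.9, 0.1, -8.5]
ft_force: [-0.4, 0.3, -0.8]
finger_gap: 85.7
[ 390.18 -311.71  354.79] [-1.7989e+02  1.2000e-01 -8.3800e+00] [-44.5  -6.5 104.6   0.   82.1  53.9] 7.25
```

View pics/w11.png

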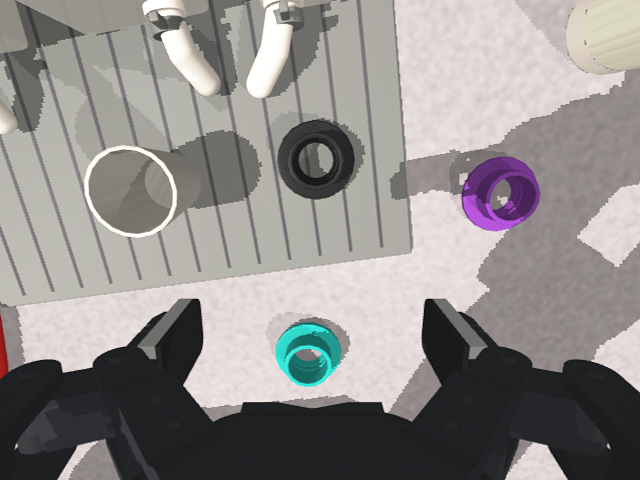

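```bash
python3 - <<'E'
from h import *
from bench import sense
b=load("w11");a=load("w1");t=load("top0");q=sense();tcp=q["tool_pos"][:2];y=np.radians(q["tcp_rot"][2]);ex=np.array([np.cos(y),np.sin(y)]);ey=np.array([-np.sin(y),np.cos(y)])
x0,y0,x1,y1=268,110,365,210
m=(b["pixels"][y0:y1,x0:x1].max(-1)<80).astype(np.uint8);m=cv2.morphologyEx(m,cv2.MORPH_OPEN,np.ones((3,3)))
cs,_=cv2.findContours(m,cv2.RETR_EXTERNAL,cv2.CHAIN_APPROX_NONE);k=max(cs,key=cv2.contourArea)
e=cv2.fitEllipse(cv2.convexHull(k));p=(e[0][0]+x0,e[0][1]+y0);print(p,e[1])
for h in(11,17):
    X=ray(b,*p,h)[:2];d=X-tcp;print(h,X,d@ex,d@ey)
print(tri(t,(429.4,235.0),b,p))
cv2.imwrite("pics/w11c.png",cv2.resize(np.clip(b["pixels"][y0:y1,x0:x1,::-1].astype(float)*2,0,255).astype(np.uint8),None,fx=5,fy=5,interpolation=cv2.INTER_CUBIC))
E
```

```text
(315.870906829834, 159.0511589050293) (76.26655578613281, 78.90458679199219)
11 [ 443.14122431 -322.81672396] 54.01661975312203 -3.266232030561705
17 [ 443.34962576 -322.7918124 ] 54.219164313405116 -3.211209744955771
[ 442.47573594 -323.2865628    20.90812629]
```

View pics/w11c.png

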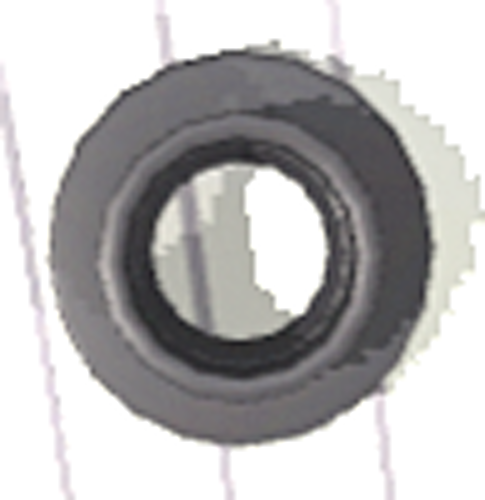

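```bash
python3 -m jog '[{"tx":0.36,"ty":0.025,"tz":0.2,"ax":0,"ay":0,"az":0,"hand":1},{"tx":0.36,"ty":0.025,"tz":0.45,"ax":0,"ay":0,"az":0,"hand":1},{"tx":0.36,"ty":0.025,"tz":0.7,"ax":0,"ay":0,"az":0,"hand":1},{"tx":0.36,"ty":0.025,"tz":0.9,"ax":0,"ay":0,"az":0,"hand":1},{"tx":0.36,"ty":0.025,"tz":0.9,"ax":0,"ay":0,"az":0,"hand":1}]'; python3 snap.py wrist w12;python3 snap.py wrist w12
```

```text
time: 7.67
tool_pos: [441.0, -318.4, 212.5]
tcp_rot: [-179.5, 0.7, -8.1]
ft_force: [-1.7, 0.8, -2.3]
finger_gap: 85.4
[ 441.96 -319.53  216.58] [-179.66    0.5    -8.16] [-41.3   9.4 103.7   0.   67.4  56.9] 7.7167
[ 443.2  -320.99  220.17] [-179.85    0.21   -8.18] [-41.3   9.2 103.5   0.   67.5  56.9] 7.7667
```

View pics/w12.png

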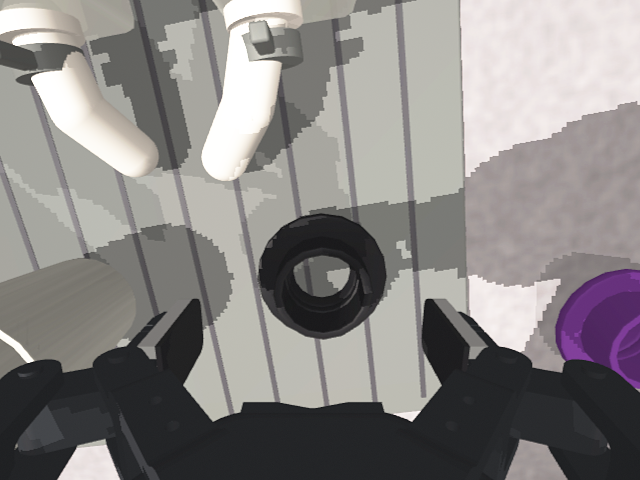

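```bash
python3 -m jog '[{"tx":0,"ty":0.02,"tz":0.07,"ax":0,"ay":0,"az":0,"hand":1},{"tx":0,"ty":0.02,"tz":0.13,"ax":0,"ay":0,"az":0,"hand":1},{"tx":0,"ty":0.02,"tz":0.18,"ax":0,"ay":0,"az":0,"hand":1},{"tx":0,"ty":0.02,"tz":0.205,"ax":0,"ay":0,"az":0,"hand":1},{"tx":0,"ty":0.02,"tz":0.205,"ax":0,"ay":0,"az":0,"hand":1}]'; python3 snap.py wrist w13;python3 snap.py wrist w13
```

```text
time: 8.18
tool_pos: [442.8, -325.4, 190.0]
tcp_rot: [-180.0, 0.0, -8.3]
ft_force: [0.2, -0.3, -0.2]
finger_gap: 84.9
[ 442.92 -325.53  190.51] [-1.7998e+02  2.0000e-02 -8.2800e+00] [-41.7  12.  103.9   0.   64.1  56.6] 8.2333
[ 443.09 -325.66  190.84] [180.    -0.    -8.28] [-41.7  12.  103.9   0.   64.1  56.6] 8.2833
```

View pics/w13.png

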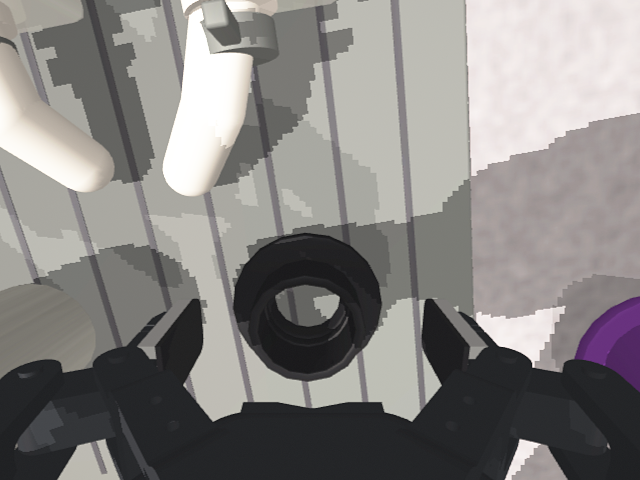

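```bash
python3 -c "
from h import *
b=load('w13')
print(ray(b,308,328,37),ray(b,308,277,37),ray(b,308,380,37),ray(b,308,236,17))"; python3 -m jog '[{"tx":0,"ty":0,"tz":0,"ax":0,"ay":0,"az":0,"hand":0},{"tx":0,"ty":0,"tz":0,"ax":0,"ay":0,"az":0,"hand":0},{"tx":0,"ty":0,"tz":0,"ax":0,"ay":0,"az":0,"hand":0},{"tx":0,"ty":0,"tz":0,"ax":0,"ay":0,"az":0,"hand":0},{"tx":0,"ty":0,"tz":0,"ax":0,"ay":0,"az":0,"hand":0}]' 35; python3 snap.py wrist w14
```

```text
[ 443.64768082 -323.27756267   37.        ] [ 463.29894086 -326.17972315   37.        ] [ 421.94058244 -320.07178946   37.        ] [ 473.27131193 -327.44004301   17.        ]
time: 8.7
tool_pos: [443.3, -325.8, 191.3]
tcp_rot: [180.0, -0.0, -8.3]
ft_force: [-1.1, 0.1, 4.6]
finger_gap: 42.5
[ 443.29 -325.8   191.26] [ 1.7997e+02 -3.0000e-02 -8.2600e+00] [-41.7  11.9 103.9  -0.   64.1  56.6] 8.75
```

View pics/w14.png

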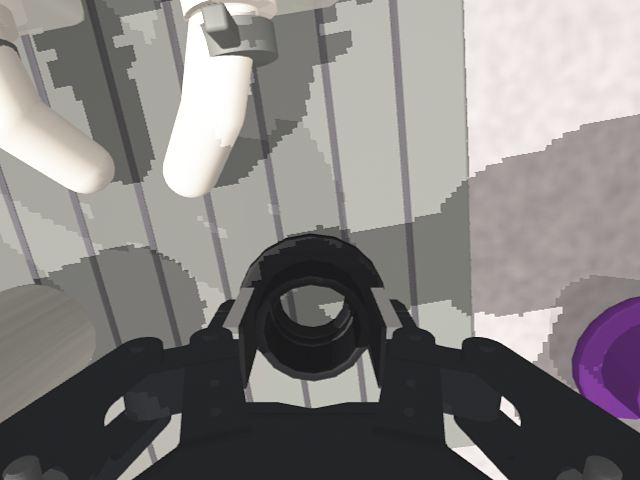

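```bash
python3 -c "
from h import *
import cv2
b=load('w10')
x0,y0,x1,y1=265,115,370,212
cv2.imwrite('pics/w10c.png',cv2.resize(np.clip(b['pixels'][y0:y1,x0:x1,::-1].astype(float)*2.5,0,255).astype(np.uint8),None,fx=5,fy=5,interpolation=cv2.INTER_CUBIC))
print(-b['R'].T@b['t'])"
python3 -m jog '[{"tx":0,"ty":0,"tz":-0.2,"ax":0,"ay":0,"az":0,"hand":0},{"tx":0,"ty":0,"tz":-0.45,"ax":0,"ay":0,"az":0,"hand":0},{"tx":0,"ty":0,"tz":-0.7,"ax":0,"ay":0,"az":0,"hand":0},{"tx":0,"ty":0,"tz":-1,"ax":0,"ay":0,"az":0,"hand":0},{"tx":0,"ty":0,"tz":-1,"ax":0,"ay":0,"az":0,"hand":0}]';  for i in 1 2 3; do python3 -m jog '[{"tx":-0.08,"ty":-0.28,"tz":0,"ax":0,"ay":0,"az":0,"hand":0},{"tx":-0.16,"ty":-0.55,"tz":0,"ax":0,"ay":0,"az":0,"hand":0},{"tx":-0.2,"ty":-0.82,"tz":0,"ax":0,"ay":0,"az":0,"hand":0},{"tx":-0.2,"ty":-1,"tz":0,"ax":0,"ay":0,"az":0,"hand":0}]'; done; python3 -m jog '[{"tx":0,"ty":-0.2,"tz":0,"ax":0,"ay":0,"az":0,"hand":0},{"tx":0,"ty":-0.2,"tz":0,"ax":0,"ay":0,"az":0,"hand":0},{"tx":0,"ty":-0.2,"tz":0,"ax":0,"ay":0,"az":0,"hand":0}]'; python3 snap.py wrist w15;python3 snap.py wrist w15
```

```text
[488.48108736 169.24004243 332.77658491]
time: 9.17
tool_pos: [444.8, -327.0, 349.8]
tcp_rot: [179.6, -0.6, -8.3]
ft_force: [1.1, -1.6, 0.7]
finger_gap: 43.0
time: 9.5
tool_pos: [433.9, -170.3, 339.9]
tcp_rot: [-179.9, 0.1, -8.3]
ft_force: [0.4, 1.1, -0.4]
finger_gap: 43.0
time: 9.83
tool_pos: [425.7, -17.3, 340.3]
tcp_rot: [-180.0, 0.0, -8.2]
ft_force: [0.8, -0.1, 0.6]
finger_gap: 43.0
time: 10.17
tool_pos: [417.5, 135.6, 340.5]
tcp_rot: [-179.9, 0.0, -8.2]
ft_force: [0.5, 0.3, 0.1]
finger_gap: 42.8
time: 10.42
tool_pos: [422.7, 163.7, 340.2]
tcp_rot: [180.0, 0.0, -8.1]
ft_force: [0.2, -0.9, 0.1]
finger_gap: 42.8
[422.8  162.69 340.17] [ 1.7996e+02  4.0000e-02 -8.1600e+00] [ 14.6 -13.7 112.4  -0.   81.3 112.7] 10.4667
[422.88 162.04 340.2 ] [ 1.7996e+02  4.0000e-02 -8.2400e+00] [ 14.5 -13.7 112.5  -0.   81.3 112.7] 10.5167
```

View pics/w15.png

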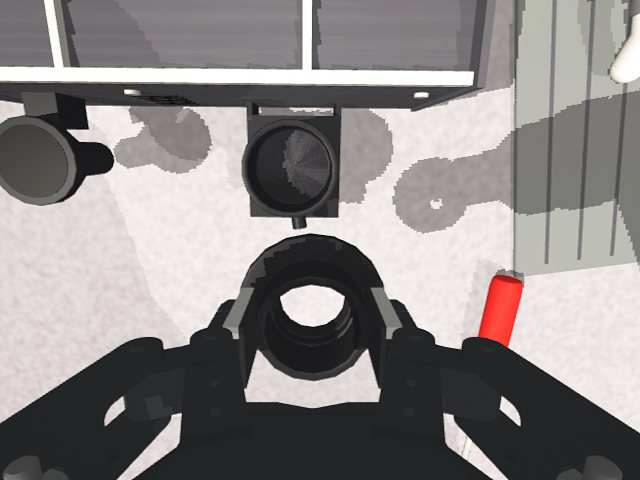

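View pics/w10c.png

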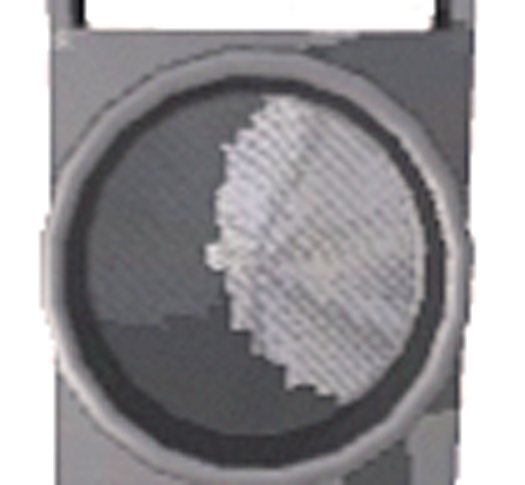

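```bash
python3 -c "
from h import *
import cv2
b=load('w15')
x0,y0,x1,y1=230,100,355,235
cv2.imwrite('pics/w15c.png',cv2.resize(np.clip(b['pixels'][y0:y1,x0:x1,::-1].astype(float)*2.5,0,255).astype(np.uint8),None,fx=4,fy=4,interpolation=cv2.INTER_CUBIC))
from bench import sense
q=sense();tcp=q['tool_pos'][:2];y=np.radians(-8.2);ex=np.array([np.cos(y),np.sin(y)]);ey=np.array([-np.sin(y),np.cos(y)])
print(tcp)
b10=load('w10')
p10=(265+255/5,115+262/5);print(p10,ray(b10,*p10,82))
for p in [(289,169),(289,121),(289,217)]:
  X=ray(b,*p,82)[:2];print(X,(X-tcp)@ex,(X-tcp)@ey)
for p in [(312,277),(312,380)]:
  X=ray(b,*p,340.2-154.3)[:2];print(X,(X-tcp)@ex,(X-tcp)@ey)
"

```

```text
[422.87810704 162.04165312]
(316.0, 167.4) [477.07045888 169.26708015  82.        ]
[475.91953181 169.85605817] 51.3845812369124 15.299754231972805
[503.2700941  165.49895995] 79.07696596292283 14.88818351220067
[446.68939853 174.51258261] 21.789134967479196 15.739608698953655
[442.64408856 160.59910098] 19.76964836329812 1.3913970441663384
[400.98593523 166.54426138] -22.310553511681626 1.3341175056662964
```

View pics/w15c.png

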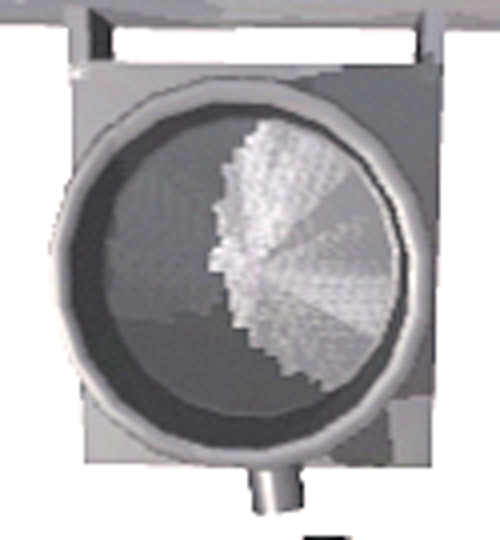

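```bash
python3 -m jog '[{"tx":0.2,"ty":-0.06,"tz":0.0,"ax":0,"ay":0,"az":0,"hand":0},{"tx":0.353,"ty":-0.097,"tz":0.1,"ax":0,"ay":0,"az":0,"hand":0},{"tx":0.353,"ty":-0.097,"tz":0.2,"ax":0,"ay":0,"az":0,"hand":0},{"tx":0.353,"ty":-0.097,"tz":0.3,"ax":0,"ay":0,"az":0,"hand":0},{"tx":0.353,"ty":-0.097,"tz":0.34,"ax":0,"ay":0,"az":0,"hand":0}]'; python3 snap.py wrist w16;python3 snap.py wrist w16
```

```text
time: 10.93
tool_pos: [477.1, 167.4, 287.0]
tcp_rot: [179.9, 0.2, -8.4]
ft_force: [-0.4, -0.9, -0.9]
finger_gap: 43.1
[476.69 167.57 286.68] [179.89   0.24  -8.38] [ 13.6  -2.  107.6  -0.   74.6 111.9] 10.9833
[476.93 167.87 288.1 ] [ 1.7992e+02  1.7000e-01 -8.3600e+00] [ 13.6  -2.  107.6  -0.   74.7 111.9] 11.0333
```

View pics/w16.png

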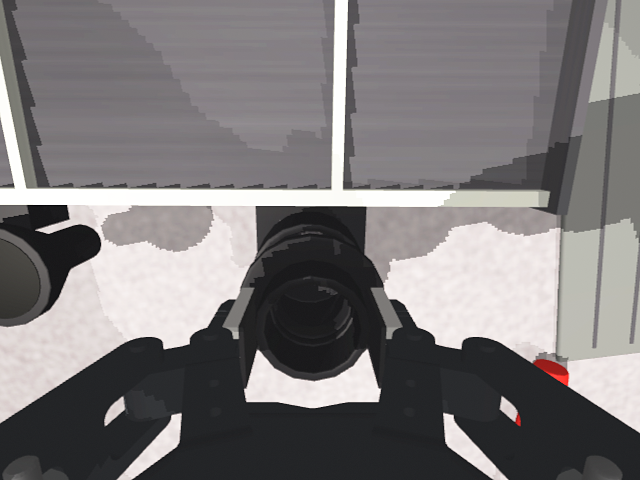

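```bash
python3 -m jog '[{"tx":0,"ty":-0.005,"tz":0.04,"ax":0,"ay":0,"az":0,"hand":0},{"tx":0,"ty":-0.005,"tz":0.08,"ax":0,"ay":0,"az":0,"hand":0},{"tx":0,"ty":-0.005,"tz":0.12,"ax":0,"ay":0,"az":0,"hand":0},{"tx":0,"ty":-0.005,"tz":0.155,"ax":0,"ay":0,"az":0,"hand":0},{"tx":0,"ty":-0.005,"tz":0.155,"ax":0,"ay":0,"az":0,"hand":0}]'; python3 snap.py wrist w17
```

```text
time: 11.45
tool_pos: [477.1, 169.8, 265.1]
tcp_rot: [180.0, 0.1, -8.3]
ft_force: [0.3, 0.7, -0.7]
finger_gap: 43.2
[477.25 169.88 265.69] [ 1.7997e+02  7.0000e-02 -8.2600e+00] [ 13.8  -0.4 108.5  -0.   72.  112. ] 11.5
```

View pics/w17.png

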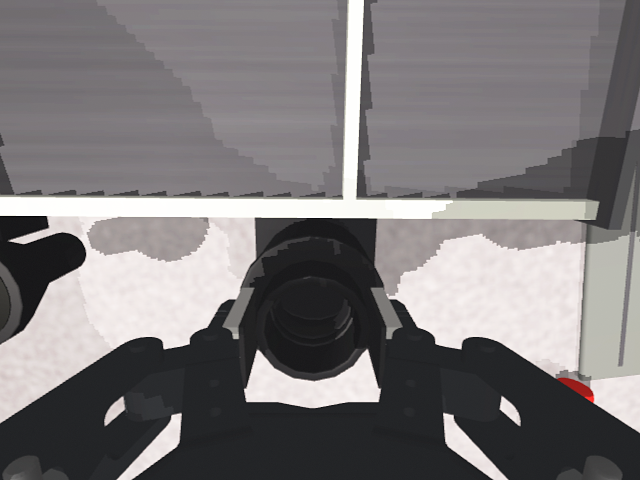

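```bash
python3 -m jog '[{"tx":0,"ty":0,"tz":0.012,"ax":0,"ay":0,"az":0,"hand":0},{"tx":0,"ty":0,"tz":0.022,"ax":0,"ay":0,"az":0,"hand":0},{"tx":0,"ty":0,"tz":0.022,"ax":0,"ay":0,"az":0,"hand":0}]';python3 -m jog '[{"tx":0,"ty":0,"tz":0,"ax":0,"ay":0,"az":0,"hand":1},{"tx":0,"ty":0,"tz":0,"ax":0,"ay":0,"az":0,"hand":1},{"tx":0,"ty":0,"tz":0,"ax":0,"ay":0,"az":0,"hand":1},{"tx":0,"ty":0,"tz":0,"ax":0,"ay":0,"az":0,"hand":1},{"tx":0,"ty":0,"tz":0,"ax":0,"ay":0,"az":0,"hand":1}]'; python3 -m jog '[{"tx":0,"ty":0,"tz":-0.25,"ax":0,"ay":0,"az":0,"hand":1},{"tx":-0.1,"ty":0,"tz":-0.45,"ax":0,"ay":0,"az":0,"hand":1},{"tx":-0.3,"ty":0,"tz":-0.7,"ax":0,"ay":0,"az":0,"hand":1},{"tx":-0.4,"ty":0,"tz":-0.9,"ax":0,"ay":0,"az":0,"hand":1},{"tx":-0.4,"ty":0,"tz":-0.9,"ax":0,"ay":0,"az":0,"hand":1}]'; python3 snap.py wrist w18; python3 snap.py wrist w18
```

```text
time: 11.75
tool_pos: [477.6, 170.0, 263.0]
tcp_rot: [-180.0, 0.0, -8.3]
ft_force: [1.2, 1.0, -0.1]
finger_gap: 43.1
time: 12.17
tool_pos: [477.7, 169.9, 263.3]
tcp_rot: [-180.0, -0.0, -8.3]
ft_force: [0.3, -0.1, 0.1]
finger_gap: 85.4
time: 12.58
tool_pos: [417.5, 179.5, 406.1]
tcp_rot: [-179.7, -0.5, -8.2]
ft_force: [0.9, -0.4, -0.2]
finger_gap: 85.6
[418.2 179.2 403.2] [-179.77   -0.46   -8.2 ] [ 16.7 -15.9 107.6   0.   87.7 114.9] 12.6333
[418.31 178.87 400.61] [-179.87   -0.28   -8.22] [ 16.7 -15.7 107.7  -0.   87.6 114.9] 12.6833
```

View pics/w18.png

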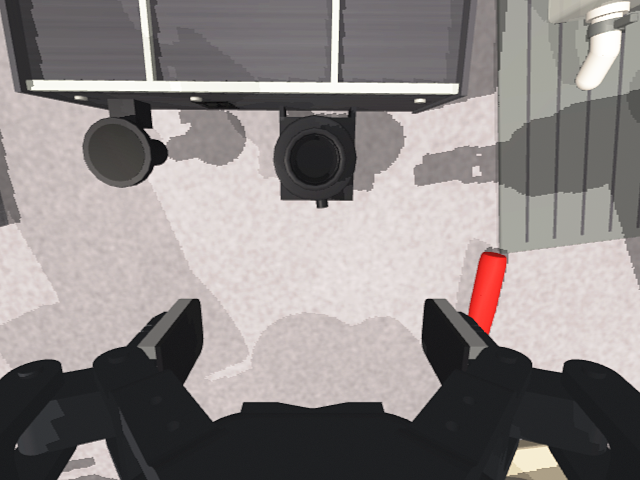

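```bash
python3 -m jog '[{"tx":0.25,"ty":0.1,"tz":-0.1,"ax":0,"ay":0,"az":-0.15,"hand":1},{"tx":0.5,"ty":0.2,"tz":-0.2,"ax":0,"ay":0,"az":-0.3,"hand":1},{"tx":0.75,"ty":0.24,"tz":-0.2,"ax":0,"ay":0,"az":-0.45,"hand":1},{"tx":1,"ty":0.24,"tz":-0.2,"ax":0,"ay":0,"az":-0.6,"hand":1},{"tx":1,"ty":0.24,"tz":-0.2,"ax":0,"ay":0,"az":-0.7,"hand":1}]'; python3 -m jog '[{"tx":0,"ty":0,"tz":0,"ax":0,"ay":0,"az":-0.15,"hand":1},{"tx":0,"ty":0,"tz":0,"ax":0,"ay":0,"az":-0.3,"hand":1},{"tx":0,"ty":0,"tz":0,"ax":0,"ay":0,"az":-0.45,"hand":1},{"tx":0,"ty":0,"tz":0,"ax":0,"ay":0,"az":-0.6,"hand":1},{"tx":0,"ty":0,"tz":0,"ax":0,"ay":0,"az":-0.7,"hand":1}]';python3 -m jog '[{"tx":0,"ty":0,"tz":0,"ax":0,"ay":0,"az":-0.15,"hand":1},{"tx":0,"ty":0,"tz":0,"ax":0,"ay":0,"az":-0.3,"hand":1},{"tx":0,"ty":0,"tz":0,"ax":0,"ay":0,"az":-0.45,"hand":1},{"tx":0,"ty":0,"tz":0,"ax":0,"ay":0,"az":-0.6,"hand":1},{"tx":0,"ty":0,"tz":0,"ax":0,"ay":0,"az":-0.6,"hand":1}]'; python3 snap.py wrist w19; python3 snap.py wrist w19
```

```text
time: 13.1
tool_pos: [566.3, 119.0, 422.5]
tcp_rot: [-180.0, 0.3, 23.4]
ft_force: [-0.8, -0.2, -0.4]
finger_gap: 85.6
time: 13.52
tool_pos: [561.7, 121.0, 425.7]
tcp_rot: [-179.9, 0.1, 55.1]
ft_force: [-0.2, 0.5, -0.3]
finger_gap: 85.8
time: 13.93
tool_pos: [561.6, 121.1, 426.0]
tcp_rot: [-179.8, 0.0, 82.0]
ft_force: [-0.0, -0.5, -0.9]
finger_gap: 85.5
[561.61 121.1  426.17] [-1.7984e+02  5.0000e-02  8.1610e+01] [ 7.1  3.1 87.6 -0.  89.4 15.4] 13.9833
[561.61 121.12 426.52] [-1.7987e+02  4.0000e-02  8.1480e+01] [ 7.1  3.1 87.6 -0.  89.4 15.6] 14.0333
```

View pics/w19.png

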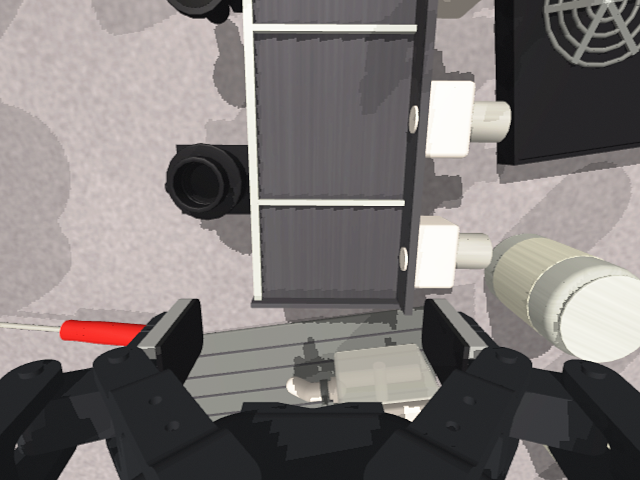

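```bash
python3 - <<'E'
from h import *
b=load("w19");g=b["pixels"].min(-1).astype(int)
def runs(a,off,th=140):
    m=a>th;d=np.diff(np.r_[0,m.astype(int),0]);return [(off+i,off+j-1) for i,j in zip(np.where(d==1)[0],np.where(d==-1)[0])]
for r in (60,100,150,180,230,260,280): print("row",r,runs(g[r,235:275],235))
for c in (280,320,360,395): print("col",c,runs(g[10:45,c],10),runs(g[190:215,c],190))
print(g[100,235:270],g[195:210,320])
E
```

```text
row 60 [(np.int64(244), np.int64(253))]
row 100 [(np.int64(246), np.int64(254))]
row 150 [(np.int64(248), np.int64(256))]
row 180 [(np.int64(249), np.int64(257))]
row 230 [(np.int64(251), np.int64(259))]
row 260 [(np.int64(235), np.int64(260))]
row 280 [(np.int64(235), np.int64(260))]
col 280 [(np.int64(24), np.int64(30))] [(np.int64(199), np.int64(204))]
col 320 [(np.int64(24), np.int64(30))] [(np.int64(199), np.int64(205))]
col 360 [(np.int64(24), np.int64(30))] [(np.int64(200), np.int64(205))]
col 395 [(np.int64(25), np.int64(31))] [(np.int64(200), np.int64(205))]
[124 123 121 120 120 120 120 121 122 120 100 203 244 239 238 238 238 239
 242 222 134  64  46  75  99 102 101  98  98 100  99 100 102 104 102] [ 86  86  85  97 152 206 232 229 230 230 182  50  59  60  69]
```

```bash
python3 - <<'E'
from h import *
b=load("w19");c=-b["R"].T@b["t"];print("cam",c.round(1))
P=lambda u,v,h=116:ray(b,u,v,h)[:2]
# lip centre line
l=np.array([P(248.7,60),P(250.2,100),P(252.2,150),P(253.2,180),P(255.2,230)]);print(l.round(1))
vx=np.polyfit(l[:,1],l[:,0],1);yaw=-np.degrees(np.arctan(vx[0]));print("yaw lip",yaw)
rL=np.array([P(280,26),P(320,26),P(360,26),P(395,27)]);rR=np.array([P(280,202),P(320,202.5),P(360,203),P(395,203)])
for r in(rL,rR): k=np.polyfit(r[:,0],r[:,1],1);print("rib yaw",np.degrees(np.arctan(k[0])))
y=np.radians(-8.25);ex=np.array([np.cos(y),np.sin(y)]);ey=np.array([-np.sin(y),np.cos(y)])
print("lip x'",(l@ex).round(1),"rib y'",(rL@ey).round(1),(rR@ey).round(1))
ox=(l@ex).mean()-3; oy=((rL@ey).mean()+(rR@ey).mean())/2
O=ox*ex+oy*ey;print("origin",O,"holder",O-45*ex-50*ey,"midbay",O+62*ex)
for n,s in((" left",101),("right",-101)):print(n,O+62*ex+s*ey)
cb=P(395,150,140);print("backplate",[((P(u,150,h)-O)@ex).round(1) for u,h in((400,110),(410,110),(412,140),(420,140))])
E
```

```text
cam [570.9 186.4 394.7]
[[535.1 250.2]
 [531.3 224.4]
 [526.2 190.3]
 [522.9 168.6]
 [517.2 130.5]]
yaw lip -8.520420672880926
rib yaw -8.78036196598262
rib yaw -8.860946087847497
lip x' [493.7 493.6 493.5 493.3 493.2] rib y' [345.4 345.3 345.3 344.6] [225.2 224.8 224.4 224.4]
origin [526.24253645 211.60110026] holder [474.53359294 168.57569891] midbay [587.60092243 202.7045577 ]
 left [602.09367725 302.65934776]
right [573.10816761 102.74976763]
backplate [np.float64(113.4), np.float64(120.9), np.float64(114.6), np.float64(119.9)]
```

```bash
python3 -m jog '[{"tx":-0.27,"ty":0.09,"tz":0,"ax":0,"ay":0,"az":0,"hand":1},{"tx":-0.54,"ty":0.18,"tz":0,"ax":0,"ay":0,"az":0,"hand":1},{"tx":-0.81,"ty":0.28,"tz":0,"ax":0,"ay":0,"az":0,"hand":1},{"tx":-1,"ty":0.32,"tz":0,"ax":0,"ay":0,"az":0,"hand":1}]'; python3 -m jog '[{"tx":-0.25,"ty":0.09,"tz":0,"ax":0,"ay":0,"az":-0.1,"hand":1},{"tx":-0.5,"ty":0.18,"tz":0,"ax":0,"ay":0,"az":-0.19,"hand":1},{"tx":-0.6,"ty":0.25,"tz":0,"ax":0,"ay":0,"az":-0.19,"hand":1},{"tx":-0.67,"ty":0.25,"tz":0,"ax":0,"ay":0,"az":-0.19,"hand":1},{"tx":-0.67,"ty":0.25,"tz":0,"ax":0,"ay":0,"az":-0.19,"hand":1}]';python3 snap.py wrist w20; python3 snap.py wrist w20
```

```text
time: 14.37
tool_pos: [587.9, -36.5, 427.3]
tcp_rot: [-180.0, 0.0, 81.5]
ft_force: [1.1, 0.1, 0.3]
finger_gap: 85.5
time: 14.78
tool_pos: [609.8, -141.0, 427.0]
tcp_rot: [-179.9, -0.0, 89.9]
ft_force: [-0.0, 0.9, 0.7]
finger_gap: 85.5
[ 609.85 -139.37  427.26] [-1.7992e+02 -4.0000e-02  9.0050e+01] [-17.6  11.   79.    0.   90.1 -17.6] 14.8333
[ 609.88 -138.29  427.51] [-1.7994e+02 -5.0000e-02  9.0160e+01] [-17.5  10.9  79.1   0.   90.1 -17.6] 14.8833
```

View pics/w20.png

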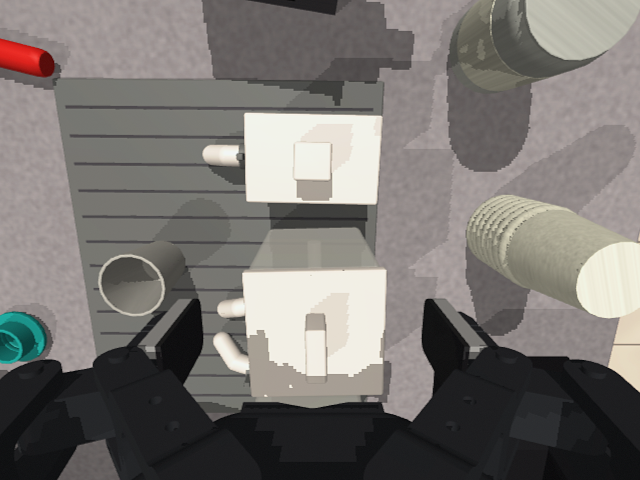

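```bash
cat > can.py <<'E'
from h import *
import sys
from bench import sense
def lid(b,box,th,h):
    x0,y0,x1,y1=box;g=b["pixels"][y0:y1,x0:x1].min(-1)
    m=(g>th).astype(np.uint8);m=cv2.morphologyEx(m,cv2.MORPH_OPEN,np.ones((7,7)));m=cv2.morphologyEx(m,cv2.MORPH_CLOSE,np.ones((25,25)))
    cs,_=cv2.findContours(m,cv2.RETR_EXTERNAL,cv2.CHAIN_APPROX_NONE);k=max(cs,key=cv2.contourArea)
    W=np.array([ray(b,p[0,0]+x0,p[0,1]+y0,h)[:2] for p in cv2.convexHull(k)],np.float32)
    r=cv2.minAreaRect(W);a=r[2]%90;a=a-90 if a>45 else a
    return np.round(r[0],1),np.round(r[1],1),round(a,2),np.round(r[0],1)
if __name__=="__main__":
    q=sense();print(q["tool_pos"].round(1),q["tcp_rot"].round(2))
E
python3 - <<'E'
from can import *
b=load("w20")
print("cam",(-b["R"].T@b["t"]).round(1))
print("low",lid(b,(243,105,390,212),150,115))
print("knob",[ray(b,*p,143)[:2].round(1) for p in((295,143),(331,143),(331,180),(295,180),(313,161.5))])
print("wide",lid(b,(240,264,390,398),120,155))
E
```

```text
cam [609.6 -73.4 395.8]
low (array([612. , -82.8]), array([112.4,  77.2]), 0.08, array([612. , -82.8]))
knob [array([598. , -70.9]), array([622. , -70.9]), array([622.4, -95.2]), array([597.8, -95.3]), array([610. , -82.9])]
wide (array([ 611.4, -205. ]), array([114.1, 107. ]), 0.14, array([ 611.4, -205. ]))
```

```bash
python3 - <<'E'
from h import *
b=load("w20")
v=b["pixels"][100:215,235:395,::-1];cv2.imwrite("pics/w20a.png",cv2.resize(v,None,fx=5,fy=5,interpolation=cv2.INTER_CUBIC))
v=b["pixels"][260:400,235:395,::-1];cv2.imwrite("pics/w20b.png",cv2.resize(v,None,fx=4,fy=4,interpolation=cv2.INTER_CUBIC))
E
```

```text
(no output)
```

View pics/w20a.png

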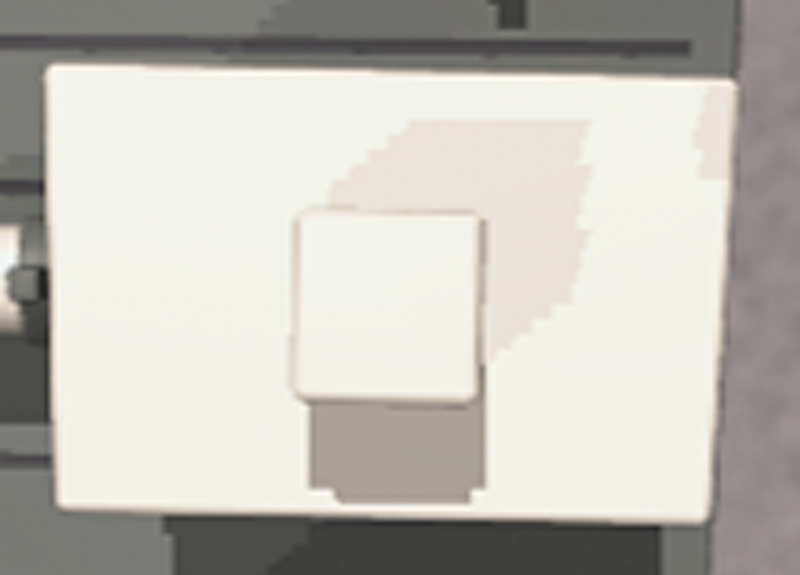

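View pics/w20b.png

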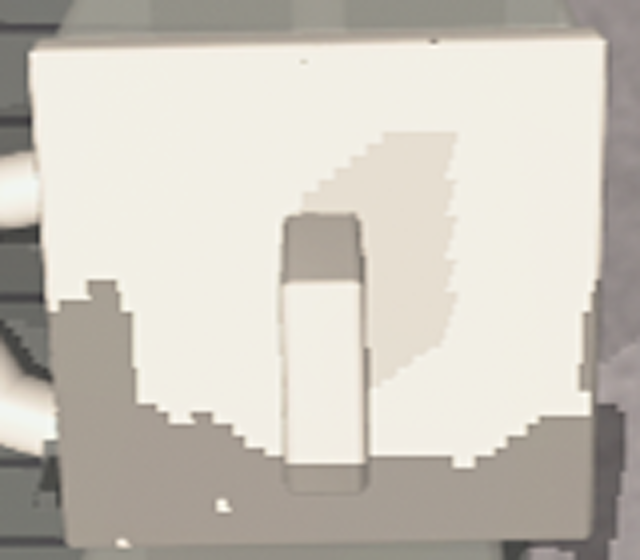

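```bash
cat > corners.py <<'E'
from h import *
def rect(b,c,h):
    P=np.array([ray(b,*p,h)[:2] for p in c])  # order: tl,tr,br,bl in image (image right=+x, up=+y)
    tl,tr,br,bl=P
    yaw=[np.degrees(np.arctan2(*(q-p)[::-1])) for p,q in((tl,tr),(bl,br))]+[np.degrees(np.arctan2(*(q-p)[::-1]))-90 for p,q in((bl,tl),(br,tr))]
    print("centre",P.mean(0).round(1),"yaw",np.round(yaw,1),"size",np.linalg.norm(tr-tl).round(1),np.linalg.norm(br-bl).round(1),np.linalg.norm(tl-bl).round(1),np.linalg.norm(tr-br).round(1))
E
python3 - <<'E'
from corners import *
b=load("w20")
f=lambda c,s,x,y:[(x+p/s,y+q/s) for p,q in c]
rect(b,f([(46,66),(738,82),(710,523),(58,507)],5,235,100),115)
rect(b,f([(298,210),(483,213),(479,404),(295,397)],5,235,100),143)
rect(b,f([(32,47),(605,39),(590,541),(68,545)],4,235,260),155)
rect(b,f([(283,214),(360,214),(366,491),(284,491)],4,235,260),183)
E
```

```text
centre [609.8 -83. ] yaw [-1.2 -1.3 -1.  -0.9] size 100.5 100.6 64.2 64.4
centre [609.9 -82.9] yaw [-0.8 -2.1 -1.6 -0.4] size 24.6 25.2 24.6 25.2
centre [ 612.4 -207. ] yaw [1.  0.7 1.2 1.5] size 99.5 99.9 100.7 101.2
centre [ 612.1 -200.7] yaw [0.1 0.1 0.  1.8] size 12.2 13.7 50.5 50.5
```

```bash
python3 -m jog '[{"tx":0.2,"ty":0,"tz":0.1,"ax":0,"ay":0,"az":0.027,"hand":1},{"tx":0.37,"ty":0,"tz":0.3,"ax":0,"ay":0,"az":0.027,"hand":1},{"tx":0.37,"ty":0,"tz":0.45,"ax":0,"ay":0,"az":0.027,"hand":1},{"tx":0.37,"ty":0,"tz":0.57,"ax":0,"ay":0,"az":0.027,"hand":1},{"tx":0.37,"ty":0,"tz":0.6,"ax":0,"ay":0,"az":0.027,"hand":1}]';python3 snap.py wrist w21; python3 snap.py wrist w21
```

```text
time: 15.3
tool_pos: [608.4, -80.4, 334.1]
tcp_rot: [-179.7, -0.1, 89.2]
ft_force: [-1.0, 0.7, -0.2]
finger_gap: 85.2
[608.65 -81.12 334.94] [-1.7971e+02 -8.0000e-02  8.9150e+01] [-12.4  12.1  87.5   0.   80.7 -11.5] 15.35
[609.23 -81.72 337.01] [-1.7985e+02 -4.0000e-02  8.9130e+01] [-12.4  12.   87.3   0.   80.8 -11.6] 15.4
```

View pics/w21.png

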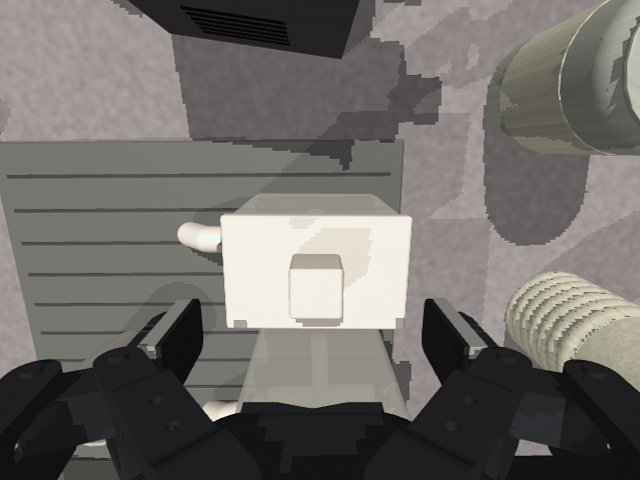

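```bash
python3 -m jog '[{"tx":0,"ty":0,"tz":0.1,"ax":0,"ay":0,"az":0,"hand":1},{"tx":0,"ty":0,"tz":0.2,"ax":0,"ay":0,"az":0,"hand":1},{"tx":0,"ty":0,"tz":0.27,"ax":0,"ay":0,"az":0,"hand":1},{"tx":0,"ty":0,"tz":0.32,"ax":0,"ay":0,"az":0,"hand":1},{"tx":0,"ty":0,"tz":0.32,"ax":0,"ay":0,"az":0,"hand":1}]';python3 snap.py wrist w22; python3 snap.py wrist w22;python3 -m jog '[{"tx":0,"ty":0,"tz":0,"ax":0,"ay":0,"az":0,"hand":0},{"tx":0,"ty":0,"tz":0,"ax":0,"ay":0,"az":0,"hand":0},{"tx":0,"ty":0,"tz":0,"ax":0,"ay":0,"az":0,"hand":0},{"tx":0,"ty":0,"tz":0,"ax":0,"ay":0,"az":0,"hand":0},{"tx":0,"ty":0,"tz":0,"ax":0,"ay":0,"az":0,"hand":0}]' 50;python3 -m jog '[{"tx":0,"ty":0,"tz":0,"ax":0,"ay":0,"az":0,"hand":0},{"tx":0,"ty":0,"tz":0,"ax":0,"ay":0,"az":0,"hand":0},{"tx":0,"ty":0,"tz":0,"ax":0,"ay":0,"az":0,"hand":0}]'; python3 snap.py wrist w23
```

```text
time: 15.82
tool_pos: [609.5, -83.2, 289.1]
tcp_rot: [-179.9, -0.0, 89.1]
ft_force: [-0.8, 0.9, 0.2]
finger_gap: 85.4
[609.74 -83.28 290.02] [-1.7996e+02 -1.0000e-02  8.9060e+01] [-12.6  14.4  89.7   0.   76.  -11.6] 15.8667
[610.04 -83.38 290.77] [179.97   0.    89.06] [-12.6  14.3  89.7   0.   76.  -11.6] 15.9167
time: 16.33
tool_pos: [609.9, -83.4, 290.4]
tcp_rot: [180.0, 0.0, 89.1]
ft_force: [0.3, 0.2, 7.2]
finger_gap: 25.6
time: 16.58
tool_pos: [609.9, -83.4, 290.5]
tcp_rot: [180.0, 0.0, 89.1]
ft_force: [-3.2, 0.4, 5.3]
finger_gap: 25.1
[609.89 -83.39 290.54] [1.7998e+02 1.0000e-02 8.9070e+01] [-12.6  14.3  89.7  -0.   76.  -11.6] 16.6333
```

View pics/w22.png

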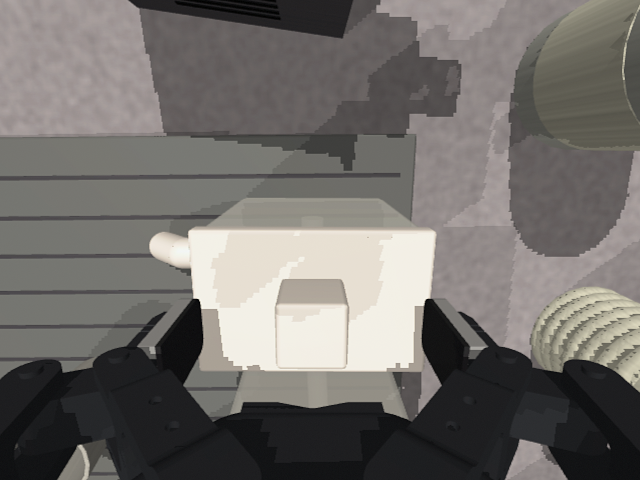

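View pics/w23.png

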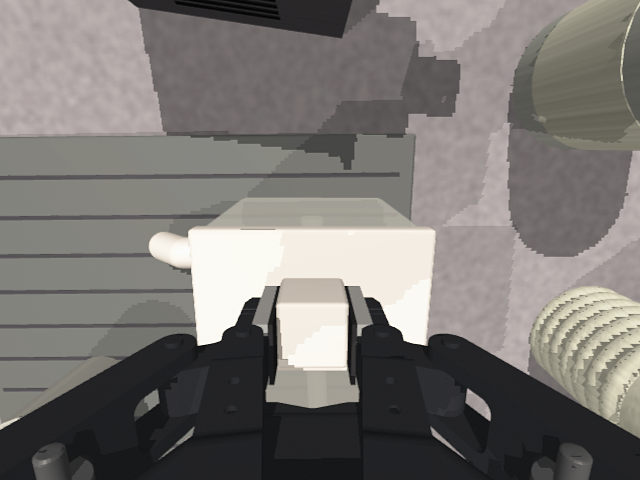

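```bash
python3 -m jog '[{"tx":0,"ty":0,"tz":-0.1,"ax":0,"ay":0,"az":0,"hand":0},{"tx":0,"ty":0,"tz":-0.3,"ax":0,"ay":0,"az":0,"hand":0},{"tx":0,"ty":0,"tz":-0.5,"ax":0,"ay":0,"az":0,"hand":0},{"tx":0,"ty":0,"tz":-0.7,"ax":0,"ay":0,"az":0,"hand":0},{"tx":0,"ty":0,"tz":-0.9,"ax":0,"ay":0,"az":0,"hand":0}]'; python3 -m jog '[{"tx":0,"ty":0,"tz":-0.15,"ax":0,"ay":0,"az":0,"hand":0},{"tx":0.1,"ty":0,"tz":-0.15,"ax":0,"ay":0,"az":0,"hand":0},{"tx":0.3,"ty":0,"tz":-0.15,"ax":0,"ay":0,"az":0,"hand":0},{"tx":0.5,"ty":0,"tz":-0.15,"ax":0,"ay":0,"az":0,"hand":0},{"tx":0.7,"ty":0,"tz":-0.15,"ax":0,"ay":0,"az":0,"hand":0}]';python3 snap.py wrist w24
```

```text
time: 17.05
tool_pos: [609.6, -83.3, 425.5]
tcp_rot: [-179.9, -0.0, 89.1]
ft_force: [0.7, -0.8, -0.5]
finger_gap: 25.1
time: 17.47
tool_pos: [611.3, 22.9, 446.0]
tcp_rot: [-179.9, -0.0, 89.0]
ft_force: [0.7, -0.4, -1.3]
finger_gap: 25.3
[611.15  28.23 445.95] [-179.89   -0.23   89.24] [-2.2  8.6 79.8  0.2 91.8 -1.5] 17.5167
```

View pics/w24.png

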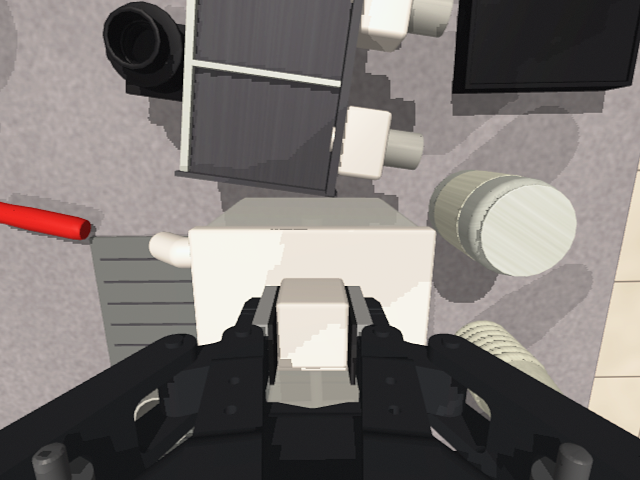

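```bash
python3 -m jog '[{"tx":0.2,"ty":0,"tz":0,"ax":0,"ay":0,"az":0.05,"hand":0},{"tx":0.4,"ty":0,"tz":0,"ax":0,"ay":0,"az":0.1,"hand":0},{"tx":0.6,"ty":-0.02,"tz":0,"ax":0,"ay":0,"az":0.17,"hand":0},{"tx":0.8,"ty":-0.05,"tz":0,"ax":0,"ay":0,"az":0.17,"hand":0},{"tx":0.95,"ty":-0.08,"tz":0,"ax":0,"ay":0,"az":0.17,"hand":0}]';python3 snap.py wrist w25;python3 snap.py wrist w25
```

```text
time: 17.93
tool_pos: [601.3, 166.9, 445.7]
tcp_rot: [-179.9, -0.0, 81.5]
ft_force: [0.9, 0.4, -1.2]
finger_gap: 25.2
[600.34 170.28 445.76] [-1.7982e+02 -1.3000e-01  8.1640e+01] [11.1 10.5 77.7  0.2 92.  19.4] 17.9833
[600.81 168.2  445.8 ] [-1.7985e+02 -5.0000e-02  8.1670e+01] [10.9 10.5 77.7  0.1 92.  19.2] 18.0333
```

View pics/w25.png

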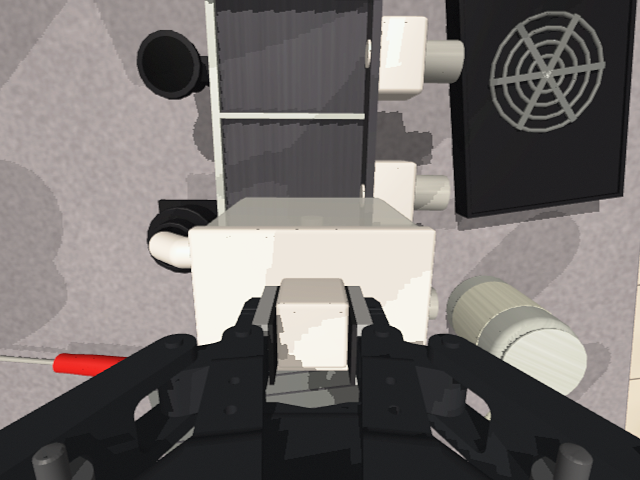

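```bash
python3 - <<'E'
from h import *
from bench import sense
b=load("w25");g=b["pixels"].min(-1).astype(int)
y=np.radians(-8.6);ex=np.array([np.cos(y),np.sin(y)]);ey=np.array([-np.sin(y),np.cos(y)])
O=np.array([526.24,211.6])
def runs(a,off,th=140):
    m=a>th;d=np.diff(np.r_[0,m.astype(int),0]);return [(off+int(i),off+int(j)-1) for i,j in zip(np.where(d==1)[0],np.where(d==-1)[0])]
for r in (30,70,100,150,180):
    k=runs(g[r,195:240],195);print("row",r,k)
    for a,c in k:
        if 5<c-a<13: X=ray(b,a-.5,r,116)[:2]-O;Z=ray(b,c+.5,r,116)[:2]-O;print("   lip x'",X@ex,Z@ex)
for c in (240,280,320,350):
    k=runs(g[100:130,c],100);print("col",c,k)
    for a,d in k: X=ray(b,c,a-.5,116)[:2]-O;Z=ray(b,c,d+.5,116)[:2]-O;print("   rib y'",X@ey,Z@ey)
q=sense();t=q["tool_pos"][:2]-O;print("tcp in module",t@ex,t@ey,q["tcp_rot"])
c=-b["R"].T@b["t"]-q["tool_pos"];tx=np.array([np.cos(np.radians(q["tcp_rot"][2])),np.sin(np.radians(q["tcp_rot"][2]))]);print("cam fwd",c[:2]@tx,"lat",c[:2]@np.array([tx[1],-tx[0]]))
E
```

```text
row 30 [(195, 214)]
row 70 [(209, 217)]
   lip x' 0.1280918572569503 6.879631561330132
row 100 [(211, 218)]
   lip x' 0.23554917129543163 6.354817585214646
row 150 [(195, 197), (214, 221)]
   lip x' 0.1607283045537072 6.487090930194874
row 180 [(195, 222)]
col 240 [(113, 118)]
   rib y' 62.02180395105179 57.63730599759936
col 280 [(113, 118)]
   rib y' 62.16370672833549 57.78107865218637
col 320 [(113, 118)]
   rib y' 62.30552536094645 57.924765714344204
col 350 [(113, 118)]
   rib y' 62.41183416047616 58.032474886900395
tcp in module 80.225596085903 -31.761200197037127 [-1.79854085e+02 -4.57224334e-02  8.16743351e+01]
cam fwd 67.99539817772049 lat -1.0695763834815355
```

```bash
python3 -m jog '[{"tx":0.2,"ty":-0.04,"tz":0,"ax":0,"ay":0,"az":0,"hand":0},{"tx":0.4,"ty":-0.08,"tz":0,"ax":0,"ay":0,"az":0,"hand":0},{"tx":0.6,"ty":-0.12,"tz":0,"ax":0,"ay":0,"az":0,"hand":0},{"tx":0.8,"ty":-0.12,"tz":0,"ax":0,"ay":0,"az":0,"hand":0},{"tx":0.89,"ty":-0.12,"tz":0,"ax":0,"ay":0,"az":0,"hand":0}]';python3 -m jog '[{"tx":0,"ty":0,"tz":0,"ax":0,"ay":0,"az":0,"hand":0},{"tx":0,"ty":0,"tz":0,"ax":0,"ay":0,"az":0,"hand":0},{"tx":0,"ty":0,"tz":0,"ax":0,"ay":0,"az":0,"hand":0}]'; cat > mod.py <<'E'
import numpy as np
from bench import sense
y=np.radians(-8.5);ex=np.array([np.cos(y),np.sin(y)]);ey=np.array([-np.sin(y),np.cos(y)])
O=np.array([526.24,211.6]);q=sense();t=q["tool_pos"][:2]-O
print("tcp in module",(t@ex).round(1),(t@ey).round(1),q["tool_pos"].round(1),q["tcp_rot"].round(2),q["ft_force"].round(1),q["finger_gap"])
E
python3 mod.py; python3 snap.py wrist w26
```

```text
time: 18.45
tool_pos: [603.5, 301.9, 445.9]
tcp_rot: [-179.9, -0.0, 81.5]
ft_force: [1.2, 0.3, -1.7]
finger_gap: 25.1
time: 18.7
tool_pos: [604.1, 298.1, 446.6]
tcp_rot: [-179.9, 0.1, 81.4]
ft_force: [0.7, -0.5, -1.4]
finger_gap: 25.4
tcp in module 64.3 97.0 [604.1 298.1 446.6] [-1.7994e+02  7.0000e-02  8.1390e+01] [ 0.7 -0.5 -1.4] 25.357951506516173
[604.2  297.79 446.95] [-1.7996e+02  5.0000e-02  8.1360e+01] [21.9 18.3 68.5 -0.  93.3 30.5] 18.75
```

View pics/w26.png

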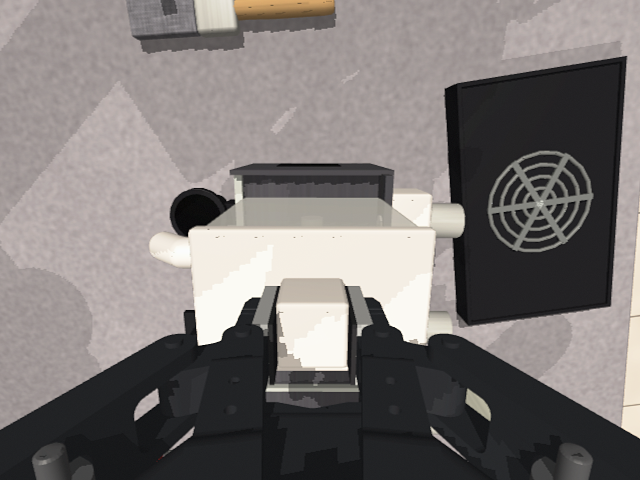

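```bash
python3 -m jog '[{"tx":0.028,"ty":-0.015,"tz":0.05,"ax":0,"ay":0,"az":0,"hand":0},{"tx":0.028,"ty":-0.015,"tz":0.12,"ax":0,"ay":0,"az":0,"hand":0},{"tx":0.028,"ty":-0.015,"tz":0.17,"ax":0,"ay":0,"az":0,"hand":0},{"tx":0.028,"ty":-0.015,"tz":0.2,"ax":0,"ay":0,"az":0,"hand":0},{"tx":0.028,"ty":-0.015,"tz":0.2,"ax":0,"ay":0,"az":0,"hand":0}]';python3 snap.py wrist w27;python3 mod.py
```

```text
time: 19.17
tool_pos: [602.0, 303.0, 414.9]
tcp_rot: [-179.8, 0.1, 81.4]
ft_force: [-0.0, -0.8, -2.0]
finger_gap: 25.2
[602.17 303.18 416.02] [-1.7988e+02  7.0000e-02  8.1400e+01] [22.4 18.8 71.  -0.  90.3 31. ] 19.2167
tcp in module 61.6 101.8 [602.2 303.2 416. ] [-1.7988e+02  7.0000e-02  8.1400e+01] [-0.5  0.3 -1.9] 25.080979872910877
```

View pics/w27.png

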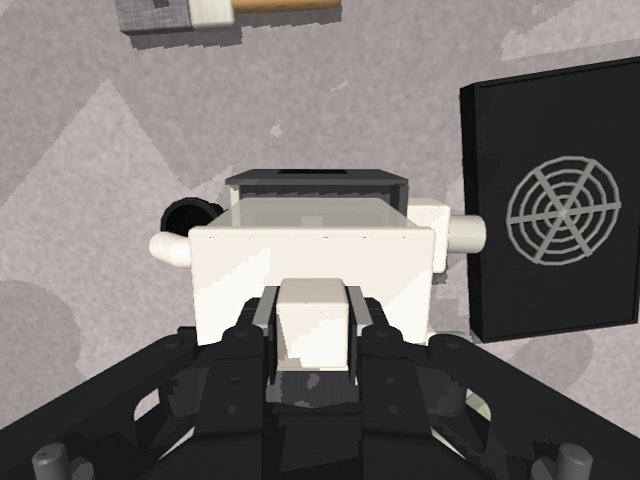

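```bash
python3 -m jog '[{"tx":0,"ty":0,"tz":0.03,"ax":0,"ay":0,"az":0,"hand":0},{"tx":0,"ty":0,"tz":0.06,"ax":0,"ay":0,"az":0,"hand":0},{"tx":0,"ty":0,"tz":0.09,"ax":0,"ay":0,"az":0,"hand":0},{"tx":0,"ty":0,"tz":0.12,"ax":0,"ay":0,"az":0,"hand":0},{"tx":0,"ty":0,"tz":0.12,"ax":0,"ay":0,"az":0,"hand":0}]';python3 mod.py;python3 -m jog '[{"tx":0,"ty":0,"tz":0.01,"ax":0,"ay":0,"az":0,"hand":0},{"tx":0,"ty":0,"tz":0.015,"ax":0,"ay":0,"az":0,"hand":0},{"tx":0,"ty":0,"tz":0.015,"ax":0,"ay":0,"az":0,"hand":0}]';python3 mod.py
```

```text
time: 19.63
tool_pos: [602.1, 303.4, 398.0]
tcp_rot: [-179.9, 0.1, 81.4]
ft_force: [0.3, 1.3, -2.6]
finger_gap: 25.2
tcp in module 61.5 102.0 [602.1 303.4 398. ] [-1.799e+02  6.000e-02  8.142e+01] [ 0.3  1.3 -2.6] 25.167615746270986
time: 19.88
tool_pos: [602.4, 303.5, 397.3]
tcp_rot: [180.0, -0.0, 81.4]
ft_force: [0.6, 0.1, -2.4]
finger_gap: 25.5
tcp in module 61.7 102.2 [602.4 303.5 397.3] [180.    -0.    81.42] [ 0.6  0.1 -2.4] 25.508345774551664
```

```bash
python3 -m jog '[{"tx":0,"ty":0,"tz":0.01,"ax":0,"ay":0,"az":0,"hand":0},{"tx":0,"ty":0,"tz":0.015,"ax":0,"ay":0,"az":0,"hand":0},{"tx":0,"ty":0,"tz":0.015,"ax":0,"ay":0,"az":0,"hand":0}]';python3 mod.py
```

```text
time: 20.13
tool_pos: [602.4, 303.6, 395.5]
tcp_rot: [180.0, -0.0, 81.4]
ft_force: [-0.5, 0.7, 0.2]
finger_gap: 25.1
tcp in module 61.7 102.2 [602.4 303.6 395.5] [ 1.7997e+02 -2.0000e-02  8.1420e+01] [-0.5  0.7  0.2] 25.140758968161922
```

Contact: the force has risen to about 0. I'll release, lift and move back toward the wide canister.

```bash
python3 -m jog '[{"tx":0,"ty":0,"tz":0,"ax":0,"ay":0,"az":0,"hand":1},{"tx":0,"ty":0,"tz":0,"ax":0,"ay":0,"az":0,"hand":1},{"tx":0,"ty":0,"tz":0,"ax":0,"ay":0,"az":0,"hand":1},{"tx":0,"ty":0,"tz":0,"ax":0,"ay":0,"az":0,"hand":1},{"tx":0,"ty":0,"tz":0,"ax":0,"ay":0,"az":0,"hand":1}]'; python3 -m jog '[{"tx":0,"ty":0,"tz":-0.15,"ax":0,"ay":0,"az":0,"hand":1},{"tx":0,"ty":0,"tz":-0.35,"ax":0,"ay":0,"az":0,"hand":1},{"tx":-0.2,"ty":0,"tz":-0.5,"ax":0,"ay":0,"az":0,"hand":1},{"tx":-0.4,"ty":0,"tz":-0.5,"ax":0,"ay":0,"az":0,"hand":1},{"tx":-0.6,"ty":0,"tz":-0.5,"ax":0,"ay":0,"az":0,"hand":1}]';python3 snap.py wrist w28;python3 snap.py wrist w28
```

```text
time: 20.55
tool_pos: [602.4, 303.5, 395.1]
tcp_rot: [180.0, -0.0, 81.4]
ft_force: [-1.0, -0.1, 0.5]
finger_gap: 83.6
time: 20.97
tool_pos: [589.0, 214.1, 472.9]
tcp_rot: [179.8, -0.1, 81.5]
ft_force: [-0.1, -0.6, -0.9]
finger_gap: 85.3
[588.89 209.11 471.78] [1.7984e+02 1.2000e-01 8.1290e+01] [14.9 10.3 75.2 -0.2 94.4 23.6] 21.0167
[588.96 210.96 471.17] [1.7991e+02 5.0000e-02 8.1230e+01] [15.  10.4 75.1 -0.1 94.4 23.8] 21.0667
```

View pics/w28.png

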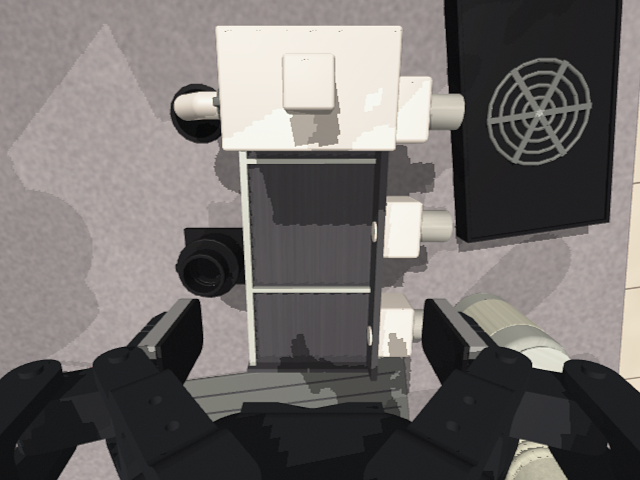

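```bash
python3 - <<'E'
from corners import *
b=load("w28")
y=np.radians(-8.5);ex=np.array([np.cos(y),np.sin(y)]);ey=np.array([-np.sin(y),np.cos(y)]);O=np.array([526.24,211.6])
c=[(217,27),(400.5,27),(395.5,150.5),(221,148)]
rect(b,c,220);P=np.array([ray(b,*p,220)[:2] for p in c]).mean(0)-O;print(P@ex,P@ey)
E
```

```text
centre [601.9 303.9] yaw [ -8.6  -9.5 -10.4  -7.7] size 98.6 101.6 62.8 64.3
61.19997185289596 102.51185419152361
```

```bash
for i in 1 2; do python3 -m jog '[{"tx":-0.25,"ty":0.05,"tz":0,"ax":0,"ay":0,"az":0,"hand":1},{"tx":-0.5,"ty":0.1,"tz":0,"ax":0,"ay":0,"az":0,"hand":1},{"tx":-0.75,"ty":0.15,"tz":0,"ax":0,"ay":0,"az":0,"hand":1},{"tx":-1,"ty":0.2,"tz":0,"ax":0,"ay":0,"az":0,"hand":1}]'; done; python3 -m jog '[{"tx":-0.25,"ty":0.05,"tz":0,"ax":0,"ay":0,"az":-0.1,"hand":1},{"tx":-0.5,"ty":0.1,"tz":0.1,"ax":0,"ay":0,"az":-0.2,"hand":1},{"tx":-0.75,"ty":0.15,"tz":0.2,"ax":0,"ay":0,"az":-0.218,"hand":1},{"tx":-0.94,"ty":0.2,"tz":0.3,"ax":0,"ay":0,"az":-0.218,"hand":1},{"tx":-0.94,"ty":0.2,"tz":0.3,"ax":0,"ay":0,"az":-0.218,"hand":1}]';python3 snap.py wrist w29;python3 snap.py wrist w29
```

```text
time: 21.4
tool_pos: [596.1, 60.7, 470.1]
tcp_rot: [180.0, -0.0, 81.5]
ft_force: [0.3, 0.2, 0.1]
finger_gap: 85.6
time: 21.73
tool_pos: [603.4, -92.6, 470.2]
tcp_rot: [180.0, -0.0, 81.4]
ft_force: [0.0, -0.2, 0.5]
finger_gap: 85.1
time: 22.15
tool_pos: [611.1, -240.1, 420.1]
tcp_rot: [-179.7, -0.0, 90.9]
ft_force: [0.4, 0.4, -0.8]
finger_gap: 85.6
[ 611.47 -237.74  421.62] [-1.7974e+02 -1.1000e-01  9.1000e+01] [-25.7  15.9  73.9  -0.   90.4 -26.7] 22.2
[ 611.93 -236.05  423.33] [-1.7986e+02 -9.0000e-02  9.1100e+01] [-25.6  15.8  73.8   0.   90.5 -26.7] 22.25
```

View pics/w29.png

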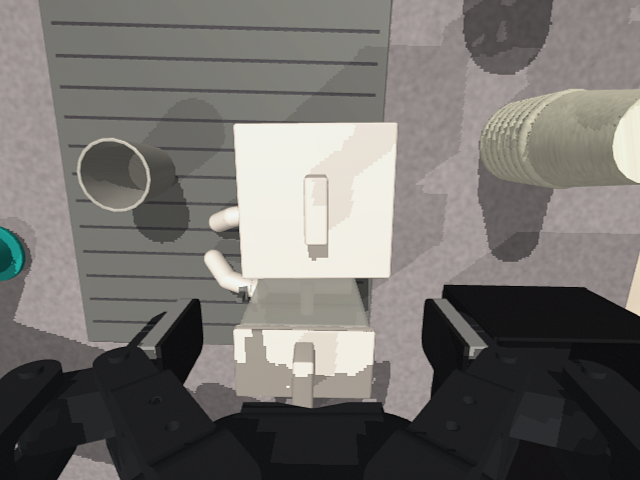

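```bash
python3 - <<'E'
from corners import *
b=load("w29")
v=b["pixels"][115:285,228:402,::-1];cv2.imwrite("pics/w29a.png",cv2.resize(v,None,fx=3.4,fy=3.4,interpolation=cv2.INTER_CUBIC))
rect(b,[(234.5,123.5),(397.5,122.5),(390.5,277.5),(242,277)],155)
rect(b,[(305.5,175.5),(328,175.5),(327,235.5),(304.5,235.5)],183)
E
```

```text
centre [ 612.4 -207.3] yaw [1.4 0.9 0.9 1.7] size 99.6 101.2 99.6 100.3
centre [ 612.2 -204.1] yaw [ 1.1  1.1 -0.2  0.7] size 12.6 13.1 34.4 34.4
```

View pics/w29a.png

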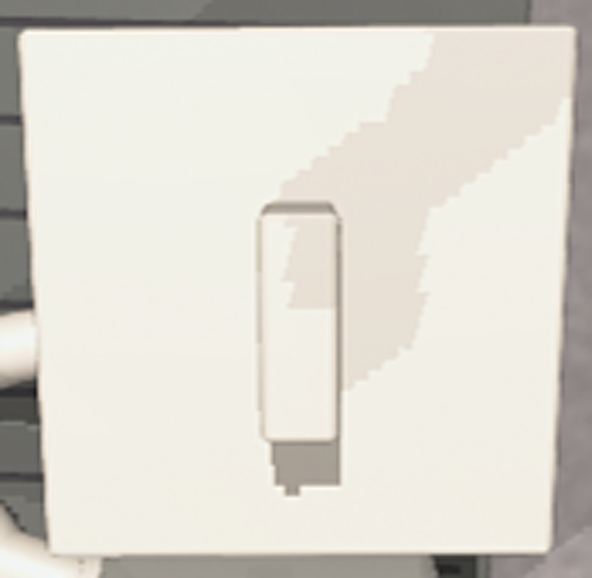

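```bash
python3 -m jog '[{"tx":0.19,"ty":0,"tz":0.1,"ax":0,"ay":0,"az":0,"hand":1},{"tx":0.19,"ty":0,"tz":0.25,"ax":0,"ay":0,"az":0,"hand":1},{"tx":0.19,"ty":0,"tz":0.38,"ax":0,"ay":0,"az":0,"hand":1},{"tx":0.19,"ty":0,"tz":0.46,"ax":0,"ay":0,"az":0,"hand":1},{"tx":0.19,"ty":0,"tz":0.46,"ax":0,"ay":0,"az":0,"hand":1}]';python3 snap.py wrist w30;python3 snap.py wrist w30
```

```text
time: 22.67
tool_pos: [611.1, -204.8, 353.2]
tcp_rot: [-179.8, -0.1, 91.3]
ft_force: [0.0, -0.1, -0.2]
finger_gap: 85.5
[ 611.43 -205.34  355.16] [-1.7988e+02 -7.0000e-02  9.1300e+01] [-23.1  15.9  80.9   0.   83.4 -24.4] 22.7167
[ 611.8  -205.84  356.78] [179.99  -0.    91.27] [-23.1  15.9  80.8   0.   83.4 -24.4] 22.7667
```

View pics/w30.png

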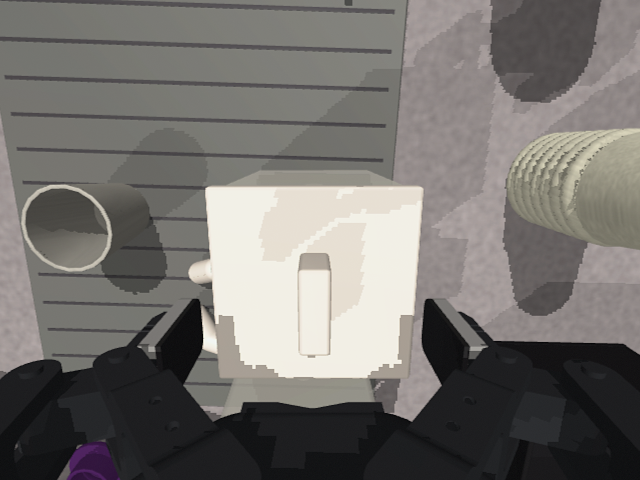

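```bash
python3 -m jog '[{"tx":-0.007,"ty":0,"tz":0.06,"ax":0,"ay":0,"az":0,"hand":1},{"tx":-0.007,"ty":0,"tz":0.12,"ax":0,"ay":0,"az":0,"hand":1},{"tx":-0.007,"ty":0,"tz":0.17,"ax":0,"ay":0,"az":0,"hand":1},{"tx":-0.007,"ty":0,"tz":0.17,"ax":0,"ay":0,"az":0,"hand":1},{"tx":-0.007,"ty":0,"tz":0.17,"ax":0,"ay":0,"az":0,"hand":1}]';python3 mod.py;python3 -m jog '[{"tx":0,"ty":0,"tz":0,"ax":0,"ay":0,"az":0,"hand":0},{"tx":0,"ty":0,"tz":0,"ax":0,"ay":0,"az":0,"hand":0},{"tx":0,"ty":0,"tz":0,"ax":0,"ay":0,"az":0,"hand":0},{"tx":0,"ty":0,"tz":0,"ax":0,"ay":0,"az":0,"hand":0},{"tx":0,"ty":0,"tz":0,"ax":0,"ay":0,"az":0,"hand":0}]' 60;python3 -m jog '[{"tx":0,"ty":0,"tz":0,"ax":0,"ay":0,"az":0,"hand":0},{"tx":0,"ty":0,"tz":0,"ax":0,"ay":0,"az":0,"hand":0},{"tx":0,"ty":0,"tz":0,"ax":0,"ay":0,"az":0,"hand":0},{"tx":0,"ty":0,"tz":0,"ax":0,"ay":0,"az":0,"hand":0}]'; python3 snap.py wrist w31;python3 mod.py
```

```text
time: 23.18
tool_pos: [611.2, -207.6, 329.6]
tcp_rot: [-179.9, -0.0, 91.2]
ft_force: [0.3, 0.1, 0.5]
finger_gap: 85.3
tcp in module 146.0 -402.0 [ 611.2 -207.6  329.6] [-1.7991e+02 -4.0000e-02  9.1210e+01] [0.3 0.1 0.5] 85.33287542030126
time: 23.6
tool_pos: [611.6, -207.6, 330.9]
tcp_rot: [180.0, 0.0, 91.2]
ft_force: [0.6, -0.8, -0.2]
finger_gap: 25.6
time: 23.93
tool_pos: [611.7, -207.6, 330.9]
tcp_rot: [180.0, 0.0, 91.2]
ft_force: [0.3, -0.1, 2.1]
finger_gap: 13.1
[ 611.7  -207.57  330.89] [1.7997e+02 1.0000e-02 9.1230e+01] [-23.3  16.9  82.3   0.   80.8 -24.5] 23.9833
tcp in module 146.5 -401.9 [ 611.7 -207.6  330.9] [1.7997e+02 1.0000e-02 9.1230e+01] [ 1.5 -0.8  1.4] 12.98217011541393
```

View pics/w31.png

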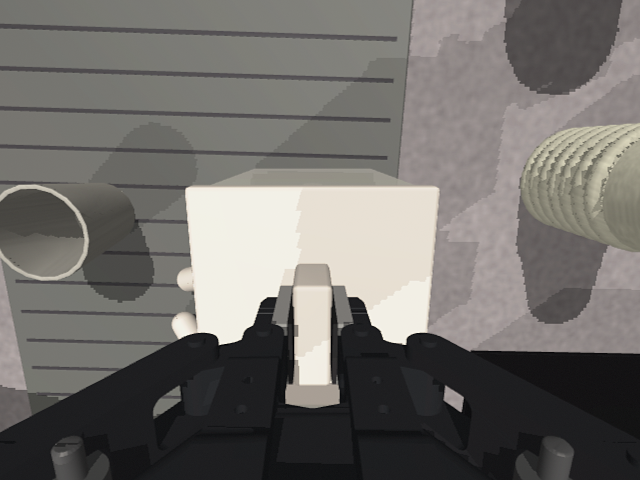

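```bash
python3 -m jog '[{"tx":0,"ty":0,"tz":-0.1,"ax":0,"ay":0,"az":0,"hand":0},{"tx":0,"ty":0,"tz":-0.3,"ax":0,"ay":0,"az":0,"hand":0},{"tx":0,"ty":0,"tz":-0.5,"ax":0,"ay":0,"az":0,"hand":0},{"tx":0,"ty":0,"tz":-0.7,"ax":0,"ay":0,"az":0,"hand":0},{"tx":0,"ty":0,"tz":-0.9,"ax":0,"ay":0,"az":0,"hand":0}]'; python3 -m jog '[{"tx":0,"ty":0,"tz":-0.15,"ax":0,"ay":0,"az":0,"hand":0},{"tx":0.1,"ty":0,"tz":-0.15,"ax":0,"ay":0,"az":0,"hand":0},{"tx":0.3,"ty":0,"tz":-0.15,"ax":0,"ay":0,"az":0,"hand":0},{"tx":0.5,"ty":0,"tz":-0.15,"ax":0,"ay":0,"az":0,"hand":0},{"tx":0.7,"ty":0,"tz":-0.15,"ax":0,"ay":0,"az":0,"hand":0}]';python3 snap.py wrist w32
```

```text
time: 24.4
tool_pos: [611.2, -207.4, 466.0]
tcp_rot: [-179.9, -0.0, 91.2]
ft_force: [0.4, 0.6, -2.1]
finger_gap: 13.1
time: 24.82
tool_pos: [608.9, -101.2, 486.1]
tcp_rot: [-179.8, -0.1, 91.2]
ft_force: [0.5, 1.3, -2.0]
finger_gap: 13.0
[609.04 -95.83 486.36] [-179.87   -0.26   91.42] [-13.8   9.1  75.1   0.2  96.1 -15.2] 24.8667
```

View pics/w32.png

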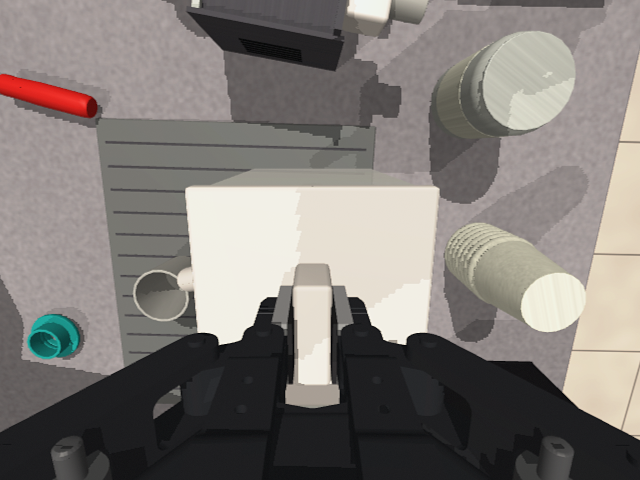

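```bash
python3 -m jog '[{"tx":0.2,"ty":0,"tz":0,"ax":0,"ay":0,"az":0.05,"hand":0},{"tx":0.4,"ty":0,"tz":0,"ax":0,"ay":0,"az":0.1,"hand":0},{"tx":0.6,"ty":-0.02,"tz":0,"ax":0,"ay":0,"az":0.16,"hand":0},{"tx":0.8,"ty":-0.05,"tz":0,"ax":0,"ay":0,"az":0.216,"hand":0},{"tx":0.95,"ty":-0.07,"tz":0,"ax":0,"ay":0,"az":0.216,"hand":0}]';python3 -m jog '[{"tx":0,"ty":0,"tz":0,"ax":0,"ay":0,"az":0,"hand":0},{"tx":0,"ty":0,"tz":0,"ax":0,"ay":0,"az":0,"hand":0},{"tx":0,"ty":0,"tz":0,"ax":0,"ay":0,"az":0,"hand":0}]';python3 mod.py;python3 snap.py wrist w33
```

```text
time: 25.28
tool_pos: [594.9, 42.3, 486.2]
tcp_rot: [-179.8, -0.0, 81.4]
ft_force: [-0.3, -1.1, -2.0]
finger_gap: 12.8
time: 25.53
tool_pos: [595.6, 39.6, 486.9]
tcp_rot: [-179.9, 0.0, 81.5]
ft_force: [-0.6, -0.6, -1.6]
finger_gap: 13.2
tcp in module 94.0 -159.8 [595.6  39.6 486.9] [-1.7991e+02  4.0000e-02  8.1550e+01] [-0.6 -0.6 -1.6] 13.225529579324954
[595.73  39.13 487.13] [-1.7992e+02  3.0000e-02  8.1490e+01] [-1.2  6.  78.4 -0.  95.7  7.4] 25.5833
```

View pics/w33.png

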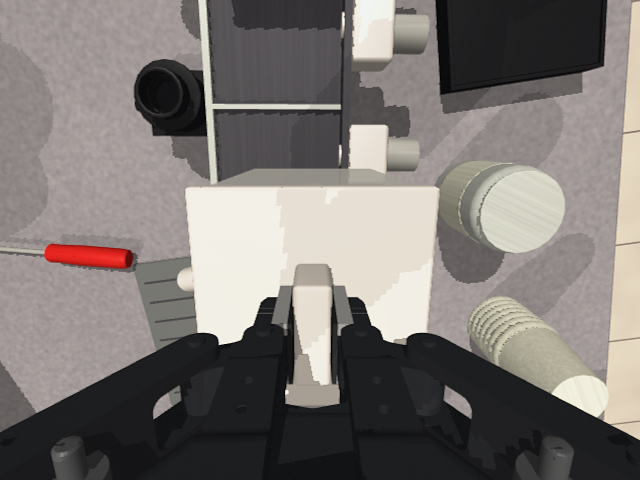

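```bash
python3 -m jog '[{"tx":0.2,"ty":-0.05,"tz":0,"ax":0,"ay":0,"az":0,"hand":0},{"tx":0.4,"ty":-0.1,"tz":0,"ax":0,"ay":0,"az":0,"hand":0},{"tx":0.6,"ty":-0.15,"tz":0,"ax":0,"ay":0,"az":0,"hand":0},{"tx":0.8,"ty":-0.2,"tz":0,"ax":0,"ay":0,"az":0,"hand":0},{"tx":0.9,"ty":-0.21,"tz":0,"ax":0,"ay":0,"az":0,"hand":0}]';python3 -m jog '[{"tx":0.1,"ty":0,"tz":0,"ax":0,"ay":0,"az":0,"hand":0},{"tx":0.16,"ty":0,"tz":0,"ax":0,"ay":0,"az":0,"hand":0},{"tx":0.16,"ty":0,"tz":0,"ax":0,"ay":0,"az":0,"hand":0},{"tx":0.16,"ty":0,"tz":0,"ax":0,"ay":0,"az":0,"hand":0}]';python3 snap.py wrist w34;python3 mod.py
```

```text
time: 26.0
tool_pos: [584.2, 179.7, 487.7]
tcp_rot: [-179.9, -0.1, 81.5]
ft_force: [-0.2, -0.3, -2.3]
finger_gap: 12.8
time: 26.33
tool_pos: [588.6, 200.9, 487.7]
tcp_rot: [-180.0, 0.0, 81.5]
ft_force: [0.0, -0.4, -1.5]
finger_gap: 12.8
[588.52 200.49 487.86] [-1.7999e+02  4.0000e-02  8.1450e+01] [14.1  9.8 74.1 -0.  96.1 22.6] 26.3833
tcp in module 63.2 -1.8 [588.5 200.5 487.9] [-1.7999e+02  4.0000e-02  8.1450e+01] [-0.5  0.2 -2.2] 13.03981341488843
```

View pics/w34.png

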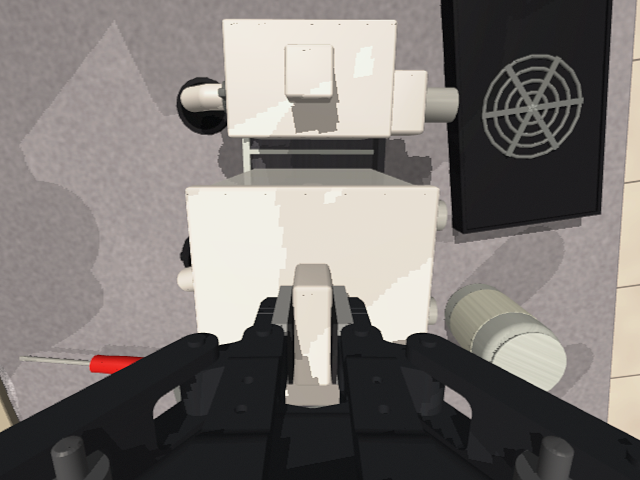

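```bash
python3 -m jog '[{"tx":0.012,"ty":-0.009,"tz":0.06,"ax":0,"ay":0,"az":0,"hand":0},{"tx":0.012,"ty":-0.009,"tz":0.13,"ax":0,"ay":0,"az":0,"hand":0},{"tx":0.012,"ty":-0.009,"tz":0.18,"ax":0,"ay":0,"az":0,"hand":0},{"tx":0.012,"ty":-0.009,"tz":0.21,"ax":0,"ay":0,"az":0,"hand":0},{"tx":0.012,"ty":-0.009,"tz":0.21,"ax":0,"ay":0,"az":0,"hand":0}]';python3 mod.py;python3 snap.py wrist w35;python3 mod.py
```

```text
time: 26.8
tool_pos: [586.7, 203.1, 454.1]
tcp_rot: [-179.8, 0.1, 81.5]
ft_force: [-0.7, -0.7, -1.8]
finger_gap: 12.7
tcp in module 61.0 0.6 [586.7 203.1 454.1] [-1.7981e+02  8.0000e-02  8.1490e+01] [-0.7 -0.7 -1.8] 12.671977516749633
[586.81 203.29 455.23] [-1.7989e+02  5.0000e-02  8.1500e+01] [14.4  9.9 77.3 -0.  92.9 22.9] 26.85
tcp in module 61.1 0.7 [586.8 203.3 455.2] [-1.7989e+02  5.0000e-02  8.1500e+01] [-0.2  0.4 -1.9] 12.87342861130443
```

View pics/w35.png

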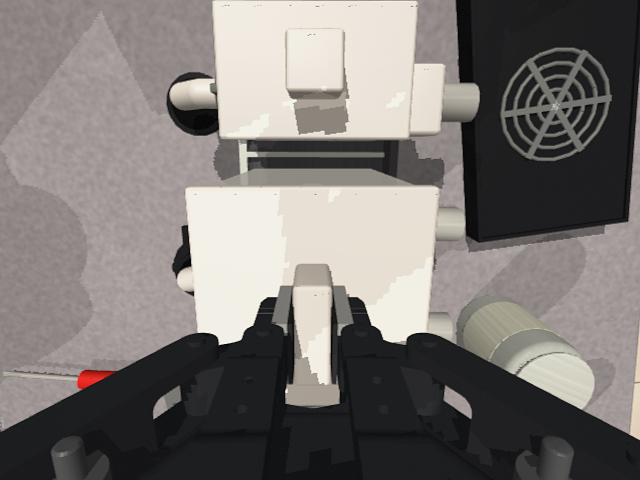

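```bash
python3 -m jog '[{"tx":0,"ty":0,"tz":0.03,"ax":0,"ay":0,"az":0,"hand":0},{"tx":0,"ty":0,"tz":0.06,"ax":0,"ay":0,"az":0,"hand":0},{"tx":0,"ty":0,"tz":0.09,"ax":0,"ay":0,"az":0,"hand":0},{"tx":0,"ty":0,"tz":0.12,"ax":0,"ay":0,"az":0,"hand":0},{"tx":0,"ty":0,"tz":0.12,"ax":0,"ay":0,"az":0,"hand":0}]';python3 mod.py;python3 -m jog '[{"tx":0,"ty":0,"tz":0.008,"ax":0,"ay":0,"az":0,"hand":0},{"tx":0,"ty":0,"tz":0.015,"ax":0,"ay":0,"az":0,"hand":0},{"tx":0,"ty":0,"tz":0.015,"ax":0,"ay":0,"az":0,"hand":0},{"tx":0,"ty":0,"tz":0.015,"ax":0,"ay":0,"az":0,"hand":0}]';python3 mod.py
```

```text
time: 27.27
tool_pos: [586.8, 203.5, 437.1]
tcp_rot: [-179.9, 0.0, 81.5]
ft_force: [-0.1, 0.7, -2.7]
finger_gap: 13.3
tcp in module 61.1 1.0 [586.8 203.5 437.1] [-1.7991e+02  4.0000e-02  8.1510e+01] [-0.1  0.7 -2.7] 13.331942917366833
time: 27.6
tool_pos: [587.0, 203.6, 436.5]
tcp_rot: [180.0, -0.0, 81.5]
ft_force: [-0.3, 1.5, -2.2]
finger_gap: 12.7
tcp in module 61.3 1.1 [587.  203.6 436.5] [ 1.7998e+02 -1.0000e-02  8.1510e+01] [-0.3  1.5 -2.2] 12.710787676605051
```

```bash
python3 -m jog '[{"tx":0,"ty":0,"tz":0.008,"ax":0,"ay":0,"az":0,"hand":0},{"tx":0,"ty":0,"tz":0.01,"ax":0,"ay":0,"az":0,"hand":0},{"tx":0,"ty":0,"tz":0.01,"ax":0,"ay":0,"az":0,"hand":0},{"tx":0,"ty":0,"tz":0.01,"ax":0,"ay":0,"az":0,"hand":0}]';python3 mod.py
```

```text
time: 27.93
tool_pos: [587.2, 203.6, 435.9]
tcp_rot: [179.9, -0.0, 81.5]
ft_force: [0.7, 0.3, 4.4]
finger_gap: 13.0
tcp in module 61.5 1.1 [587.2 203.6 435.9] [ 1.799e+02 -4.000e-02  8.151e+01] [0.7 0.3 4.4] 13.00582973444095
```

```bash
python3 -m jog '[{"tx":0,"ty":0,"tz":0,"ax":0,"ay":0,"az":0,"hand":1},{"tx":0,"ty":0,"tz":0,"ax":0,"ay":0,"az":0,"hand":1},{"tx":0,"ty":0,"tz":0,"ax":0,"ay":0,"az":0,"hand":1},{"tx":0,"ty":0,"tz":0,"ax":0,"ay":0,"az":0,"hand":1},{"tx":0,"ty":0,"tz":0,"ax":0,"ay":0,"az":0,"hand":1}]'; python3 -m jog '[{"tx":0,"ty":0,"tz":-0.1,"ax":0,"ay":0,"az":0,"hand":1},{"tx":0,"ty":0,"tz":-0.28,"ax":0,"ay":0,"az":0,"hand":1},{"tx":-0.2,"ty":0,"tz":-0.4,"ax":0,"ay":0,"az":0,"hand":1},{"tx":-0.4,"ty":0,"tz":-0.4,"ax":0,"ay":0,"az":0,"hand":1},{"tx":-0.6,"ty":0,"tz":-0.4,"ax":0,"ay":0,"az":0,"hand":1}]';python3 snap.py wrist w36;python3 snap.py wrist w36
```

```text
time: 28.35
tool_pos: [587.0, 203.5, 434.5]
tcp_rot: [-180.0, 0.0, 81.5]
ft_force: [0.0, -0.6, -0.0]
finger_gap: 72.6
time: 28.77
tool_pos: [573.6, 114.1, 496.8]
tcp_rot: [179.8, -0.0, 81.6]
ft_force: [1.2, 0.4, -1.0]
finger_gap: 85.1
[573.36 109.28 496.11] [1.7988e+02 1.6000e-01 8.1390e+01] [ 5.8  3.8 79.7 -0.2 96.4 14.4] 28.8167
[573.53 111.1  495.57] [1.7993e+02 7.0000e-02 8.1310e+01] [ 6.   3.9 79.7 -0.1 96.4 14.6] 28.8667
```

View pics/w36.png

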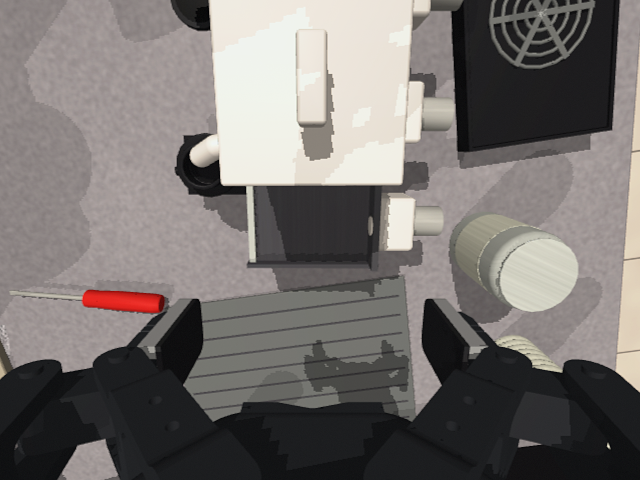

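```bash
for i in 1 2; do python3 -m jog '[{"tx":-0.25,"ty":0.05,"tz":0,"ax":0,"ay":0,"az":0,"hand":1},{"tx":-0.5,"ty":0.1,"tz":0,"ax":0,"ay":0,"az":0,"hand":1},{"tx":-0.75,"ty":0.15,"tz":0,"ax":0,"ay":0,"az":0,"hand":1},{"tx":-1,"ty":0.23,"tz":0,"ax":0,"ay":0,"az":0,"hand":1}]'; done; python3 -m jog '[{"tx":-0.25,"ty":0.05,"tz":0,"ax":0,"ay":0,"az":-0.1,"hand":1},{"tx":-0.5,"ty":0.1,"tz":0.1,"ax":0,"ay":0,"az":-0.19,"hand":1},{"tx":-0.75,"ty":0.15,"tz":0.2,"ax":0,"ay":0,"az":-0.19,"hand":1},{"tx":-1,"ty":0.23,"tz":0.4,"ax":0,"ay":0,"az":-0.19,"hand":1},{"tx":-1,"ty":0.23,"tz":0.45,"ax":0,"ay":0,"az":-0.19,"hand":1}]';python3 snap.py wrist w37;python3 snap.py wrist w37
```

```text
time: 29.2
tool_pos: [585.3, -39.8, 495.0]
tcp_rot: [180.0, -0.0, 81.6]
ft_force: [0.8, 0.3, 0.5]
finger_gap: 85.7
time: 29.53
tool_pos: [597.4, -193.8, 495.0]
tcp_rot: [180.0, -0.0, 81.5]
ft_force: [0.7, 0.4, 0.1]
finger_gap: 85.5
time: 29.95
tool_pos: [608.7, -350.7, 422.7]
tcp_rot: [-179.8, -0.0, 89.8]
ft_force: [0.4, 0.3, -1.7]
finger_gap: 85.6
[ 608.6  -349.23  419.91] [-179.59   -0.22   89.83] [-34.   23.4  65.   -0.   92.1 -33.9] 30.0
[ 608.93 -347.12  422.  ] [-179.64   -0.25   89.91] [-33.9  23.2  65.    0.   92.3 -33.8] 30.05
```

View pics/w37.png

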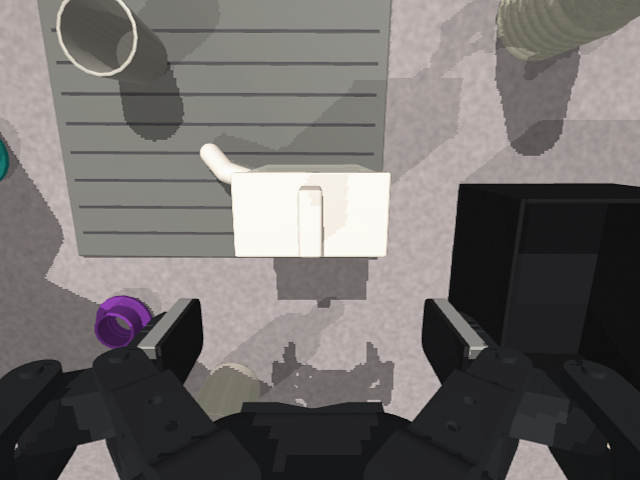

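```bash
python3 snap.py wrist w38; python3 - <<'E'
from corners import *
b=load("w38")
v=b["pixels"][160:265,225:395,::-1];cv2.imwrite("pics/w38a.png",cv2.resize(v,None,fx=4,fy=4,interpolation=cv2.INTER_CUBIC))
print(ray(b,450,300,100))
E
```

```text
[ 609.47 -345.72  424.91] [-1.798e+02 -1.700e-01  9.000e+01] [-33.8  23.   64.9   0.   92.3 -33.8] 30.1
[ 724.60322797 -406.2964791   100.        ]
```

View pics/w38a.png

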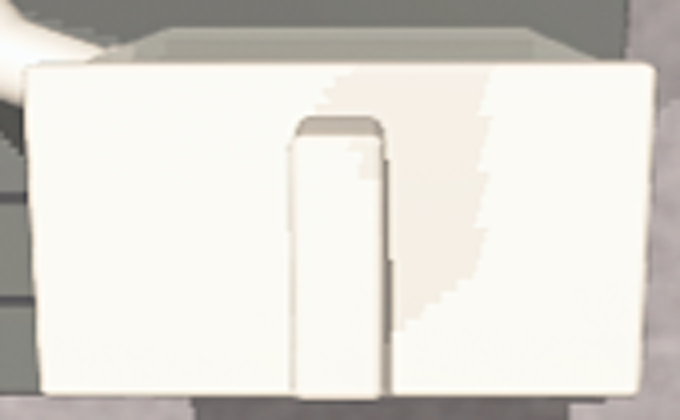

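```bash
python3 - <<'E'
from corners import *
b=load("w38")
f=lambda c,s,x,y:[(x+p/s,y+q/s) for p,q in c]
rect(b,f([(23,64),(656,65),(639,395),(41,393)],4,225,160),155)
rect(b,f([(294,133),(381,133),(381,397),(292,397)],4,225,160),183)
E
```

```text
centre [ 605.8 -325.4] yaw [-0.1 -0.1 -0.1  0. ] size 100.5 100.6 54.6 54.7
centre [ 605.8 -325.1] yaw [-0.   0.1 -1.   0.3] size 12.3 13.2 39.1 39.1
```

```bash
python3 -m jog '[{"tx":0.13,"ty":-0.028,"tz":0.1,"ax":0,"ay":0,"az":0,"hand":1},{"tx":0.13,"ty":-0.028,"tz":0.25,"ax":0,"ay":0,"az":0,"hand":1},{"tx":0.13,"ty":-0.028,"tz":0.38,"ax":0,"ay":0,"az":0,"hand":1},{"tx":0.13,"ty":-0.028,"tz":0.46,"ax":0,"ay":0,"az":0,"hand":1},{"tx":0.13,"ty":-0.028,"tz":0.46,"ax":0,"ay":0,"az":0,"hand":1}]';python3 snap.py wrist w39;python3 snap.py wrist w39
```

```text
time: 30.52
tool_pos: [605.4, -324.2, 356.5]
tcp_rot: [-179.9, -0.1, 90.2]
ft_force: [-0.2, -0.4, 0.3]
finger_gap: 85.6
[ 605.62 -324.85  358.29] [-1.7994e+02 -5.0000e-02  9.0140e+01] [-32.5  22.2  72.8   0.   85.  -32.6] 30.5667
[ 605.89 -325.42  359.77] [1.7994e+02 2.0000e-02 9.0120e+01] [-32.5  22.2  72.7   0.   85.  -32.6] 30.6167
```

View pics/w39.png

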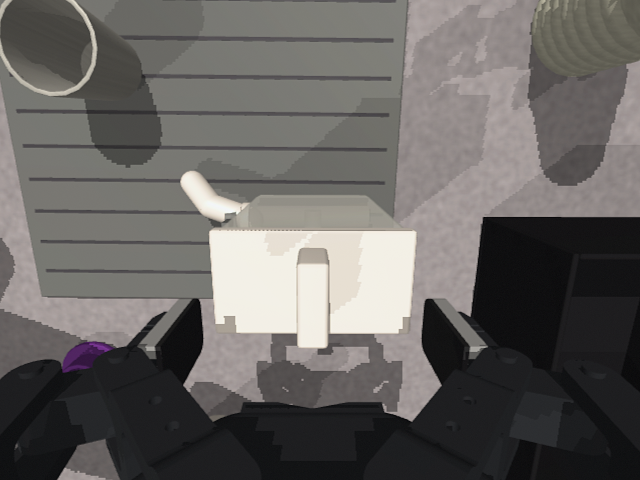

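```bash
python3 -m jog '[{"tx":0.003,"ty":0,"tz":0.06,"ax":0,"ay":0,"az":0,"hand":1},{"tx":0.003,"ty":0,"tz":0.12,"ax":0,"ay":0,"az":0,"hand":1},{"tx":0.003,"ty":0,"tz":0.17,"ax":0,"ay":0,"az":0,"hand":1},{"tx":0.003,"ty":0,"tz":0.195,"ax":0,"ay":0,"az":0,"hand":1},{"tx":0.003,"ty":0,"tz":0.195,"ax":0,"ay":0,"az":0,"hand":1}]';python3 mod.py;python3 -m jog '[{"tx":0,"ty":0,"tz":0,"ax":0,"ay":0,"az":0,"hand":0},{"tx":0,"ty":0,"tz":0,"ax":0,"ay":0,"az":0,"hand":0},{"tx":0,"ty":0,"tz":0,"ax":0,"ay":0,"az":0,"hand":0},{"tx":0,"ty":0,"tz":0,"ax":0,"ay":0,"az":0,"hand":0},{"tx":0,"ty":0,"tz":0,"ax":0,"ay":0,"az":0,"hand":0}]' 60;python3 -m jog '[{"tx":0,"ty":0,"tz":0,"ax":0,"ay":0,"az":0,"hand":0},{"tx":0,"ty":0,"tz":0,"ax":0,"ay":0,"az":0,"hand":0},{"tx":0,"ty":0,"tz":0,"ax":0,"ay":0,"az":0,"hand":0},{"tx":0,"ty":0,"tz":0,"ax":0,"ay":0,"az":0,"hand":0}]'; python3 snap.py wrist w40;python3 mod.py
```

```text
time: 31.03
tool_pos: [605.0, -325.7, 327.1]
tcp_rot: [-179.9, -0.1, 90.0]
ft_force: [0.2, 0.9, -0.6]
finger_gap: 85.2
tcp in module 157.3 -519.8 [ 605.  -325.7  327.1] [-1.7986e+02 -9.0000e-02  9.0050e+01] [ 0.2  0.9 -0.6] 85.20307839737264
time: 31.45
tool_pos: [605.5, -326.0, 329.5]
tcp_rot: [180.0, 0.0, 90.1]
ft_force: [-0.1, -0.5, 0.0]
finger_gap: 26.0
time: 31.78
tool_pos: [605.6, -325.9, 329.6]
tcp_rot: [180.0, 0.0, 90.1]
ft_force: [1.7, -0.2, 2.3]
finger_gap: 13.0
[ 605.59 -325.94  329.58] [1.7995e+02 3.0000e-02 9.0060e+01] [-32.6  23.3  74.6   0.   82.1 -32.6] 31.8333
tcp in module 157.9 -519.9 [ 605.6 -325.9  329.6] [1.7995e+02 3.0000e-02 9.0060e+01] [1.1 0.3 2.9] 12.945502768003669
```

View pics/w40.png

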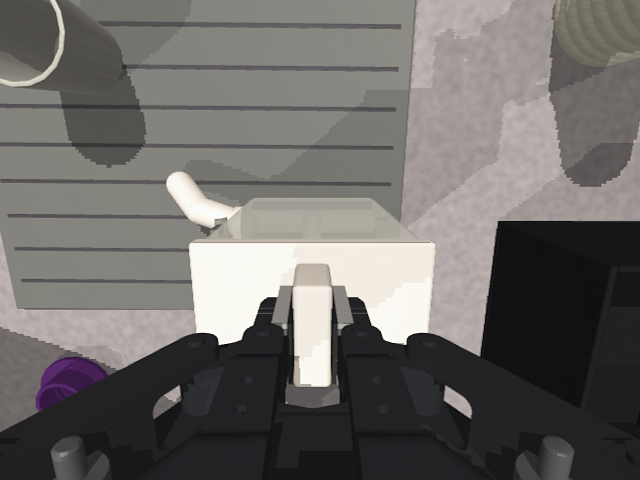

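```bash
python3 -m jog '[{"tx":0,"ty":0,"tz":-0.1,"ax":0,"ay":0,"az":0,"hand":0},{"tx":0,"ty":0,"tz":-0.3,"ax":0,"ay":0,"az":0,"hand":0},{"tx":0,"ty":0,"tz":-0.5,"ax":0,"ay":0,"az":0,"hand":0},{"tx":0,"ty":0,"tz":-0.7,"ax":0,"ay":0,"az":0,"hand":0},{"tx":0,"ty":0,"tz":-0.9,"ax":0,"ay":0,"az":0,"hand":0}]'; python3 -m jog '[{"tx":0,"ty":0,"tz":-0.15,"ax":0,"ay":0,"az":0,"hand":0},{"tx":0.1,"ty":0,"tz":-0.2,"ax":0,"ay":0,"az":0,"hand":0},{"tx":0.3,"ty":0,"tz":-0.2,"ax":0,"ay":0,"az":0,"hand":0},{"tx":0.5,"ty":0,"tz":-0.2,"ax":0,"ay":0,"az":0,"hand":0},{"tx":0.7,"ty":0,"tz":-0.2,"ax":0,"ay":0,"az":0,"hand":0}]';python3 -m jog '[{"tx":0.2,"ty":0,"tz":0,"ax":0,"ay":0,"az":0.05,"hand":0},{"tx":0.4,"ty":0,"tz":0,"ax":0,"ay":0,"az":0.1,"hand":0},{"tx":0.6,"ty":-0.02,"tz":0,"ax":0,"ay":0,"az":0.16,"hand":0},{"tx":0.8,"ty":-0.05,"tz":0,"ax":0,"ay":0,"az":0.19,"hand":0},{"tx":0.95,"ty":-0.07,"tz":0,"ax":0,"ay":0,"az":0.19,"hand":0}]';python3 -m jog '[{"tx":0,"ty":0,"tz":0,"ax":0,"ay":0,"az":0,"hand":0},{"tx":0,"ty":0,"tz":0,"ax":0,"ay":0,"az":0,"hand":0},{"tx":0,"ty":0,"tz":0,"ax":0,"ay":0,"az":0,"hand":0}]';python3 mod.py;python3 snap.py wrist w41
```

```text
time: 32.25
tool_pos: [605.1, -325.7, 464.3]
tcp_rot: [-179.9, -0.1, 90.1]
ft_force: [-0.6, -0.6, -1.1]
finger_gap: 13.0
time: 32.67
tool_pos: [605.0, -219.4, 492.4]
tcp_rot: [-179.9, -0.1, 90.0]
ft_force: [0.4, 0.4, -2.2]
finger_gap: 12.7
time: 33.08
tool_pos: [593.9, -75.4, 492.3]
tcp_rot: [-179.8, -0.1, 81.5]
ft_force: [1.0, -0.0, -1.9]
finger_gap: 13.0
time: 33.33
tool_pos: [594.5, -78.2, 493.0]
tcp_rot: [-179.9, 0.0, 81.5]
ft_force: [-0.5, 0.0, -1.2]
finger_gap: 12.9
tcp in module 110.4 -276.5 [594.5 -78.2 493. ] [-1.7991e+02  1.0000e-02  8.1550e+01] [-0.5  0.  -1.2] 12.888084065030107
[594.58 -78.78 493.18] [-1.7992e+02  2.0000e-02  8.1490e+01] [-12.4   6.4  77.3  -0.   96.4  -3.9] 33.3833
```

View pics/w41.png

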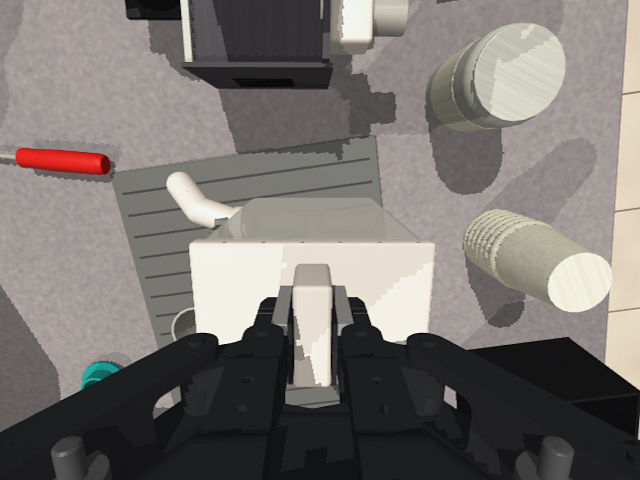

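```bash
python3 -m jog '[{"tx":0.15,"ty":-0.1,"tz":0,"ax":0,"ay":0,"az":0,"hand":0},{"tx":0.35,"ty":-0.2,"tz":0,"ax":0,"ay":0,"az":0,"hand":0},{"tx":0.55,"ty":-0.28,"tz":0,"ax":0,"ay":0,"az":0,"hand":0},{"tx":0.7,"ty":-0.32,"tz":0,"ax":0,"ay":0,"az":0,"hand":0},{"tx":0.8,"ty":-0.32,"tz":0,"ax":0,"ay":0,"az":0,"hand":0}]';python3 -m jog '[{"tx":0,"ty":0,"tz":0,"ax":0,"ay":0,"az":0,"hand":0},{"tx":0,"ty":0,"tz":0,"ax":0,"ay":0,"az":0,"hand":0},{"tx":0,"ty":0,"tz":0,"ax":0,"ay":0,"az":0,"hand":0}]';python3 mod.py;python3 snap.py wrist w42
```

```text
time: 33.8
tool_pos: [564.3, 48.5, 494.0]
tcp_rot: [-180.0, -0.0, 81.5]
ft_force: [0.5, -0.6, -1.7]
finger_gap: 12.8
time: 34.05
tool_pos: [565.1, 46.2, 493.7]
tcp_rot: [-180.0, 0.0, 81.4]
ft_force: [-0.7, 0.7, -2.0]
finger_gap: 13.1
tcp in module 62.9 -157.8 [565.1  46.2 493.7] [-1.7997e+02  4.0000e-02  8.1440e+01] [-0.7  0.7 -2. ] 13.108145100432559
[565.15  46.05 493.76] [-1.7997e+02  3.0000e-02  8.1420e+01] [-0.5  1.2 82.6 -0.  96.2  8.1] 34.1
```

View pics/w42.png

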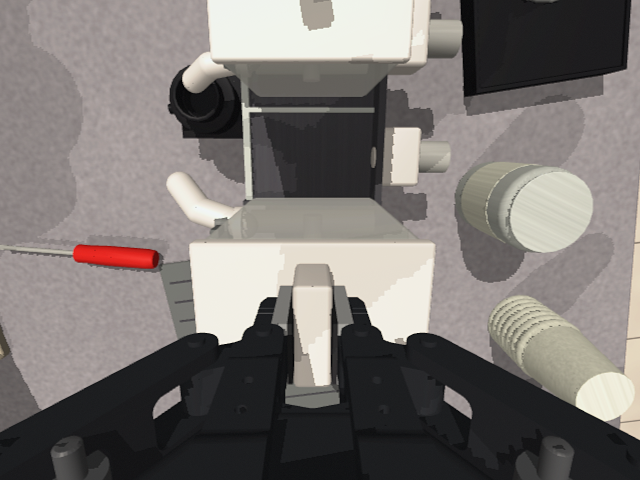

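```bash
python3 - <<'E'
from h import *
b=load("w42");y=np.radians(-8.5);ex=np.array([np.cos(y),np.sin(y)]);ey=np.array([-np.sin(y),np.cos(y)]);O=np.array([526.24,211.6])
for p,h in(((193,85),122),((193,72),122),((180,183),180),((170,180),180),((180,173),180)):
    X=ray(b,*p,h)[:2]-O;print(p,(X@ex).round(1),(X@ey).round(1))
E
python3 -m jog '[{"tx":0.1,"ty":0,"tz":0,"ax":0,"ay":0,"az":0,"hand":0},{"tx":0.25,"ty":-0.006,"tz":0,"ax":0,"ay":0,"az":0,"hand":0},{"tx":0.35,"ty":-0.006,"tz":0,"ax":0,"ay":0,"az":0,"hand":0},{"tx":0.374,"ty":-0.006,"tz":0,"ax":0,"ay":0,"az":0,"hand":0},{"tx":0.374,"ty":-0.006,"tz":0,"ax":0,"ay":0,"az":0,"hand":0}]';python3 snap.py wrist w43;python3 mod.py
```

```text
(193, 85) -39.9 -40.8
(193, 72) -39.1 -30.5
(180, 183) -38.2 -118.9
(170, 180) -45.6 -116.6
(180, 173) -37.5 -111.4
time: 34.52
tool_pos: [572.6, 102.8, 493.8]
tcp_rot: [-180.0, 0.0, 81.5]
ft_force: [-0.6, -0.6, -1.2]
finger_gap: 13.0
[572.5  102.2  493.89] [-1.7998e+02  4.0000e-02  8.1490e+01] [ 5.1  3.5 80.3 -0.  96.3 13.6] 34.5667
tcp in module 61.9 -101.4 [572.5 102.2 493.9] [-1.7998e+02  4.0000e-02  8.1490e+01] [-0.3 -0.2 -2.3] 13.144369396421874
```

View pics/w43.png

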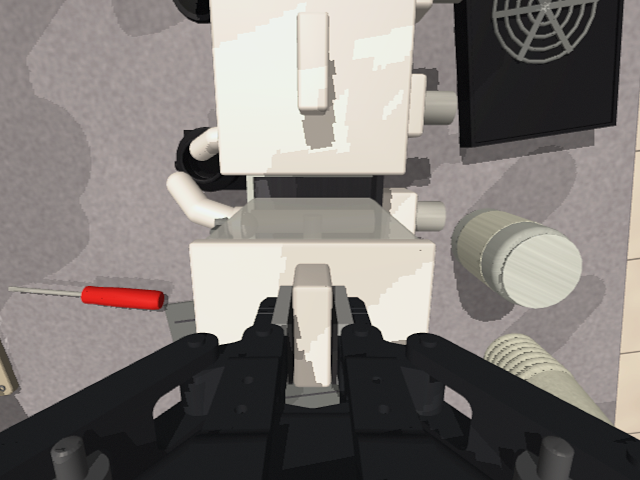

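```bash
python3 -m jog '[{"tx":0,"ty":0,"tz":0.06,"ax":0,"ay":0,"az":0,"hand":0},{"tx":0,"ty":0,"tz":0.13,"ax":0,"ay":0,"az":0,"hand":0},{"tx":0,"ty":0,"tz":0.19,"ax":0,"ay":0,"az":0,"hand":0},{"tx":0,"ty":0,"tz":0.25,"ax":0,"ay":0,"az":0,"hand":0},{"tx":0,"ty":0,"tz":0.25,"ax":0,"ay":0,"az":0,"hand":0}]';python3 snap.py wrist w44;python3 mod.py
```

```text
time: 34.98
tool_pos: [571.8, 102.6, 453.0]
tcp_rot: [-179.7, 0.1, 81.5]
ft_force: [-0.5, 0.2, -1.9]
finger_gap: 12.9
[571.9  102.69 454.33] [-1.798e+02  5.000e-02  8.149e+01] [ 5.1  3.7 84.1 -0.  92.4 13.6] 35.0333
tcp in module 61.3 -101.0 [571.9 102.7 454.3] [-1.798e+02  5.000e-02  8.149e+01] [-0.8 -0.7 -2. ] 13.158779863956607
```

View pics/w44.png

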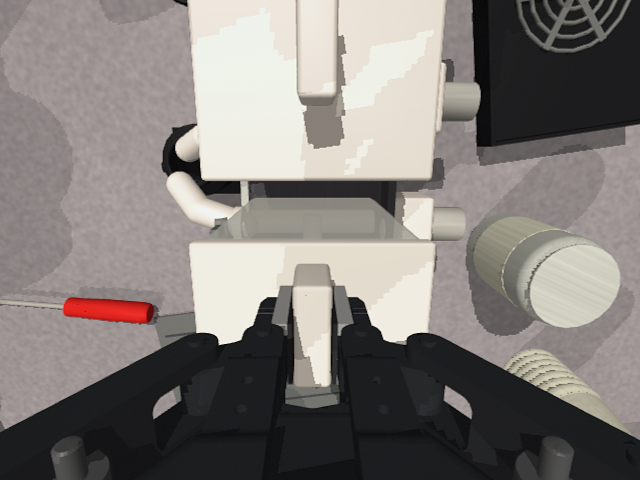

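```bash
python3 -m jog '[{"tx":0,"ty":0,"tz":0.03,"ax":0,"ay":0,"az":0,"hand":0},{"tx":0,"ty":0,"tz":0.06,"ax":0,"ay":0,"az":0,"hand":0},{"tx":0,"ty":0,"tz":0.09,"ax":0,"ay":0,"az":0,"hand":0},{"tx":0,"ty":0,"tz":0.12,"ax":0,"ay":0,"az":0,"hand":0},{"tx":0,"ty":0,"tz":0.12,"ax":0,"ay":0,"az":0,"hand":0}]';python3 mod.py;python3 -m jog '[{"tx":0,"ty":0,"tz":0.006,"ax":0,"ay":0,"az":0,"hand":0},{"tx":0,"ty":0,"tz":0.01,"ax":0,"ay":0,"az":0,"hand":0},{"tx":0,"ty":0,"tz":0.01,"ax":0,"ay":0,"az":0,"hand":0},{"tx":0,"ty":0,"tz":0.01,"ax":0,"ay":0,"az":0,"hand":0}]';python3 mod.py
```

```text
time: 35.45
tool_pos: [572.1, 103.1, 437.3]
tcp_rot: [-179.9, 0.0, 81.5]
ft_force: [-0.6, 0.5, -2.9]
finger_gap: 13.1
tcp in module 61.4 -100.6 [572.1 103.1 437.3] [-1.7991e+02  2.0000e-02  8.1520e+01] [-0.6  0.5 -2.9] 13.118396971419616
time: 35.78
tool_pos: [572.4, 103.0, 437.3]
tcp_rot: [180.0, -0.0, 81.5]
ft_force: [1.2, -0.1, -2.3]
finger_gap: 12.8
tcp in module 61.7 -100.6 [572.4 103.  437.3] [ 1.7998e+02 -1.0000e-02  8.1510e+01] [ 1.2 -0.1 -2.3] 12.834861565413599
```

```bash
python3 -m jog '[{"tx":0,"ty":0,"tz":0.01,"ax":0,"ay":0,"az":0,"hand":0},{"tx":0,"ty":0,"tz":0.02,"ax":0,"ay":0,"az":0,"hand":0},{"tx":0,"ty":0,"tz":0.02,"ax":0,"ay":0,"az":0,"hand":0},{"tx":0,"ty":0,"tz":0.02,"ax":0,"ay":0,"az":0,"hand":0}]';python3 mod.py
```

```text
time: 36.12
tool_pos: [572.4, 103.0, 434.6]
tcp_rot: [179.9, -0.0, 81.5]
ft_force: [1.6, -0.7, 1.2]
finger_gap: 12.9
tcp in module 61.7 -100.5 [572.4 103.  434.6] [ 1.7994e+02 -2.0000e-02  8.1510e+01] [ 1.6 -0.7  1.2] 12.888811440961703
```

Contact at the predicted height. I'll release, back off and inspect.

```bash
python3 -m jog '[{"tx":0,"ty":0,"tz":0,"ax":0,"ay":0,"az":0,"hand":1},{"tx":0,"ty":0,"tz":0,"ax":0,"ay":0,"az":0,"hand":1},{"tx":0,"ty":0,"tz":0,"ax":0,"ay":0,"az":0,"hand":1},{"tx":0,"ty":0,"tz":0,"ax":0,"ay":0,"az":0,"hand":1},{"tx":0,"ty":0,"tz":0,"ax":0,"ay":0,"az":0,"hand":1}]'; python3 -m jog '[{"tx":0,"ty":0,"tz":-0.1,"ax":0,"ay":0,"az":0,"hand":1},{"tx":0,"ty":0,"tz":-0.28,"ax":0,"ay":0,"az":0,"hand":1},{"tx":-0.2,"ty":0,"tz":-0.4,"ax":0,"ay":0,"az":0,"hand":1},{"tx":-0.4,"ty":0,"tz":-0.4,"ax":0,"ay":0,"az":0,"hand":1},{"tx":-0.4,"ty":0,"tz":-0.4,"ax":0,"ay":0,"az":0,"hand":1}]';python3 snap.py wrist w45;python3 snap.py wrist w45; python3 -m jog '[{"tx":-0.25,"ty":0,"tz":-0.2,"ax":0,"ay":0,"az":0,"hand":1},{"tx":-0.5,"ty":0,"tz":-0.2,"ax":0,"ay":0,"az":0,"hand":1},{"tx":-0.75,"ty":0,"tz":-0.2,"ax":0,"ay":0,"az":0,"hand":1},{"tx":-1,"ty":0,"tz":-0.2,"ax":0,"ay":0,"az":0,"hand":1}]'; python3 -m jog '[{"tx":-0.25,"ty":0,"tz":0,"ax":0,"ay":0,"az":0,"hand":1},{"tx":-0.5,"ty":0,"tz":0,"ax":0,"ay":0,"az":0,"hand":1},{"tx":-0.75,"ty":0,"tz":0,"ax":0,"ay":0,"az":0,"hand":1},{"tx":-1,"ty":0,"tz":0,"ax":0,"ay":0,"az":0,"hand":1}]'; python3 snap.py top t9; python3 snap.py side s9
```

```text
time: 36.53
tool_pos: [572.3, 103.0, 434.0]
tcp_rot: [-180.0, 0.0, 81.5]
ft_force: [-0.1, -0.3, -0.2]
finger_gap: 72.8
time: 36.95
tool_pos: [563.3, 40.1, 496.2]
tcp_rot: [179.8, 0.1, 81.4]
ft_force: [-0.0, -0.7, 0.4]
finger_gap: 85.3
[563.37  41.68 495.07] [1.799e+02 2.000e-02 8.134e+01] [-1.   0.8 82.9 -0.  96.2  7.7] 37.0
[563.4   42.78 494.29] [ 1.7998e+02 -1.0000e-02  8.1390e+01] [-0.9  0.9 82.9  0.  96.2  7.8] 37.05
time: 37.38
tool_pos: [541.2, -105.2, 524.3]
tcp_rot: [180.0, -0.0, 81.6]
ft_force: [-0.1, 0.2, 0.5]
finger_gap: 85.4
time: 37.72
tool_pos: [519.1, -253.9, 523.4]
tcp_rot: [-180.0, -0.0, 81.6]
ft_force: [1.0, 0.4, 0.8]
finger_gap: 85.1
[ 517.65 -259.69  522.6 ] [-1.7988e+02  1.5000e-01  8.1310e+01] [-31.7   3.3  77.6  -0.2  99.2 -23. ] 37.7667
[ 518.33 -257.07  522.52] [-1.7987e+02  4.0000e-02  8.1240e+01] [-31.4   3.2  77.6  -0.1  99.3 -22.7] 37.8167
```

View pics/w45.png

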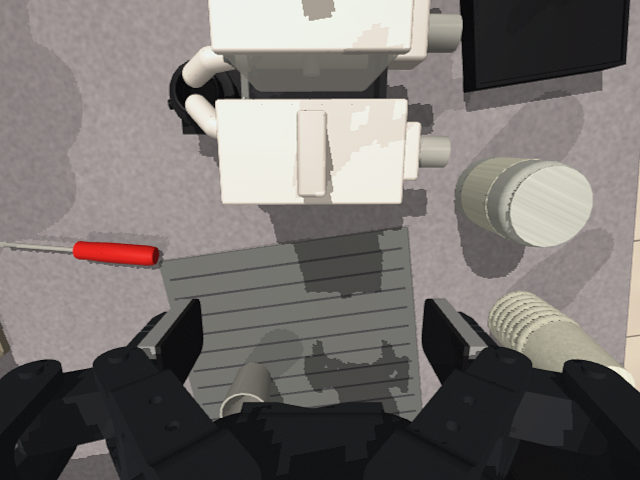

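View pics/t9.png

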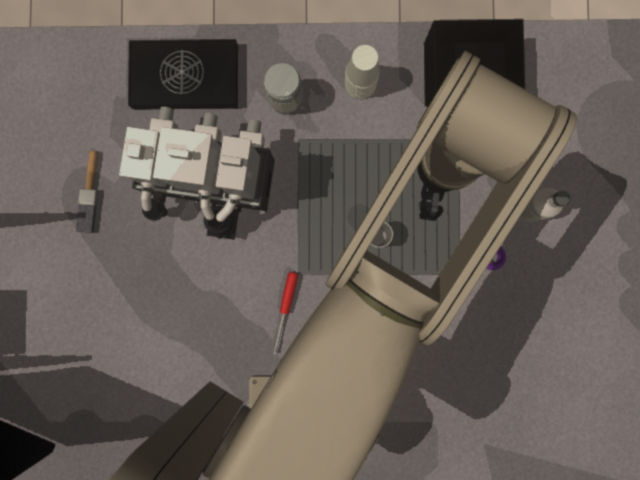

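View pics/s9.png

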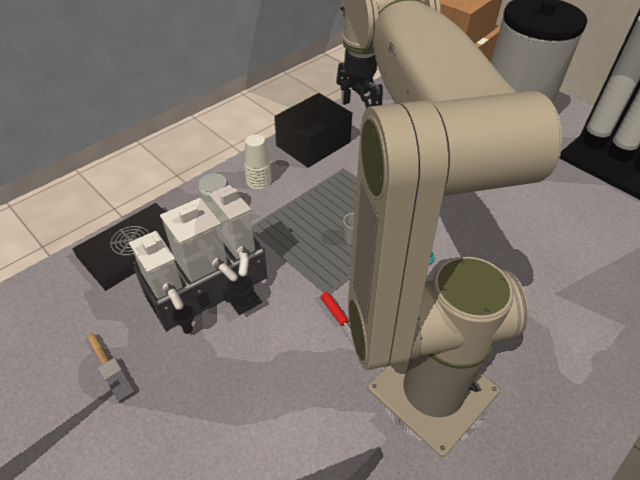

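```bash
python3 - <<'E'
from corners import *
y=np.radians(-8.5);ex=np.array([np.cos(y),np.sin(y)]);ey=np.array([-np.sin(y),np.cos(y)]);O=np.array([526.24,211.6])
b=load("w45");c=[(217,99.5),(408,98.5),(402.5,203.5),(221,202.5)]
rect(b,c,260);P=np.array([ray(b,*p,260)[:2] for p in c]).mean(0)-O;print("slim",P@ex,P@ey)
t=load("t9")
def prj(n):
    pass
g=t["pixels"]
v=g[100:245,115:280,::-1];cv2.imwrite("pics/t9c.png",cv2.resize(v,None,fx=4,fy=4,interpolation=cv2.INTER_CUBIC))
s=load("s9");v=s["pixels"][170:340,120:280,::-1];cv2.imwrite("pics/s9c.png",cv2.resize(v,None,fx=3.5,fy=3.5,interpolation=cv2.INTER_CUBIC))
E
```

```text
centre [573.1 103.5] yaw [ -8.3  -9.  -10.1  -7.9] size 99.4 101.4 53.9 54.9
slim 62.308788185998274 -99.96199344855621
```

View pics/s9c.png

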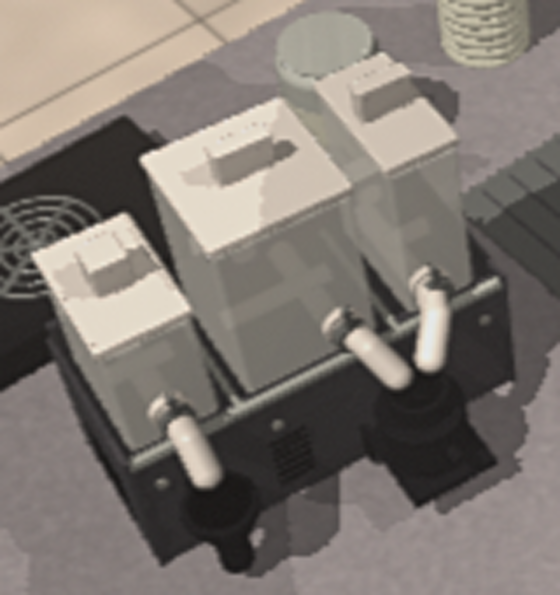

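View pics/t9c.png

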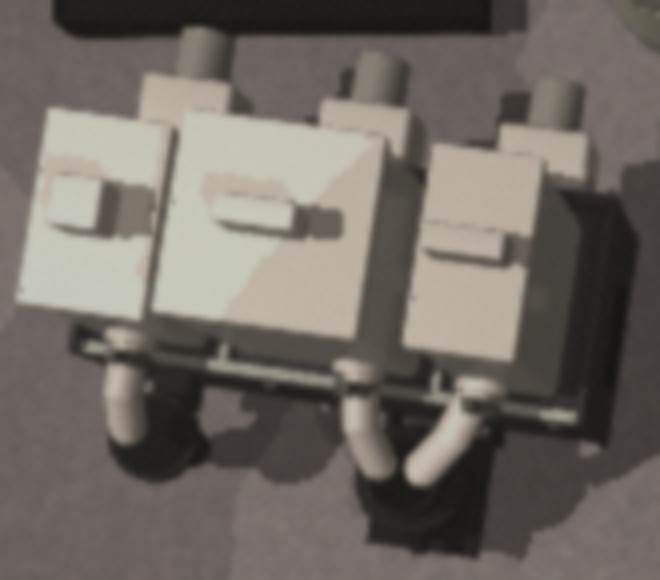

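```bash
python3 - <<'E'
from corners import *
y=np.radians(-8.5);ex=np.array([np.cos(y),np.sin(y)]);ey=np.array([-np.sin(y),np.cos(y)]);O=np.array([526.24,211.6])
t=load("t9");c=[(115+a/4,100+d/4) for a,d in((188,112),(385,138),(357,338),(152,312))];P=np.array([ray(t,*p,260)[:2] for p in c]).mean(0)-O;print("wide",P@ex,P@ey)
s=load("s9");m=np.mean(c,0);cs=np.mean([(120+a/3.5,170+d/3.5) for a,d in((142,157),(283,99),(353,185),(212,255))],0);print(tri(t,m,s,cs))
from bench import *
print(hand_in())
E
```

```text
wide 59.59925931527707 -2.5502605279358193
[585.35419701 201.03058563 258.05520323]
the job is handed in; nothing more can be done
None
```

The job is handed in. All five parts are back on the module, finished at about 38 s of the allowed 138 s; `hand_in()` reports no verdict.

I seated the bowl in its holder and the hood on the bowl. Then I lowered the low, wide and slim canisters straight down into the left, middle and right bays. Each canister made light contact at the height I had predicted, with at most about 5 N on it.

My last checks, in module coordinates in mm:

| Canister | Measured (x, y) | Target (x, y) | Angle off square (limit 11.5°) |
|---|---|---|---|
| Low | 61, 102.5 | 62, 101 | within about 2° |
| Wide | 60, −2.5 from the top camera; 61.5, 1 from the tool position at release | 62, 0 | about 0° (tool 81.5° to module −8.5°) |
| Slim | 62, −100 | 62, −101 | within about 2° |

- **Wide canister:** The two readings differ by a few millimetres. The top camera read about 2 mm off in y throughout, so I trust the tool position more; both are inside the limits. Its lid triangulated at 258 mm against the 260 mm expected.
- **Spouts:** All three point out over the front edge.
- **Bowl and hood:** I judged these from the images and the release heights and did not measure them again at the end. They look seated, level and concentric.
- **Beaker:** It stands at the same pixel as at the start.
- **Look-alikes:** I did not touch the purple or turquoise ring.

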